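Refit the interlocked guard on the clay-mixer drive

TASK

The gearbox of the clay mixer has been topped up: screw its T-handled tapered filler plug in clockwise until it goes snug, then nip it up a touch, by less than an eighth of a turn. After that, take the sheet-metal guard by its handle and lower it over the plug, without dropping it, so that its tongue goes straight down into the slot of the interlock switch and the guard sits flat on the gearbox; let go, and do not disturb the bucket, the tool jar or the pot.

Things in the scene. Friction and masses are not known exactly. Their poses are not given: they have to be found in the camera images.
- mill: Fixed gearbox of the mixer drive: a low grey casting with a flat top 50 mm above the table, 220 mm in x, 355 mm in y (from y -210 to +145). Origin on the table right under the plug's axis; x points from the plug to the switch, z up. On its top stand a round motor at (0, -160) mm, 96 mm across, reaching 190 mm above the table, and a conduit stub at (0, 126) mm, 32 mm across, reaching 170 mm above the table.
- slot (a point): Middle of the mouth of the interlock switch's slot, 97 mm above the table and 85 mm in x from the plug's axis; axes as the gearbox. The switch is a black block 38 mm (x) by 64 mm (y), 47 mm high, on the gearbox top. The slot is open upwards, 9 mm in x by 34 mm in y, with lips rounded to 5 mm radius; it runs straight down. Fully home the tongue's tip lies 35 mm below this point.
- cam (a joint): Sprung cam inside the slot: 0 m free, grows downwards as the tongue pushes it, about 0.010 when the tongue is fully home (about 1.4 N), so the guard's own weight holds it.
- plug_grip (a point): Centre of the T-bar of the steel filler plug, on the plug's upright axis, 96 mm above the table (46 mm above the gearbox top). The bar is 80 mm long along this point's x, 14 mm wide in y, 16 mm high. Turns clockwise seen from above to tighten; it does not rise or sink. It turns freely (0.06 N m) for 0.4 to 1.6 rad, a different amount each time, and then bites (so it may need a second grasp).
- plug_bite (a joint): How far the plug has been turned after its taper began to bite, rad: stays 0 while the plug runs freely, then grows with tightening, against a steady 0.3 N m; stays where it is left. Snug and nipped up from 0.05; an eighth of a turn is 0.785.
- guard_handle (a point): Centre of the handle bar of the loose guard (0.4 to 0.65 kg), 108 mm above the guard's underside; axes of the guard: z up, x points from the handle to the tongue. The bar is 96 mm long in y, 14 mm wide in x, 14 mm high, on two posts at y +-42 mm, 27 mm clear above the guard's top. The guard is a sheet-steel box open below, 120 by 120 mm outside, 4 mm walls, 74 mm high, standing on its open rim. It fits over the plug with the handle right above the plug's axis.
- tongue_tip (a point): Middle of the lower end of the guard's tongue, which hangs upright outside the guard: 85 mm in x from the handle's centre, 12 mm above the guard's underside, a flat strip 5 mm thick in x, 30 mm wide in y, rounded at its end, hung from a bracket at the guard's top. Axes of the guard.
- bucket: Blue plastic bucket, 180 mm across the rim, 150 mm high, origin under its centre. Leave alone.
- tool_jar: Blue ceramic jar 68 mm across and 95 mm high with wooden tools and callipers standing in it up to 170 mm, origin under its centre, near the guard. Leave alone.
- pot: Clay-coloured cup 84 mm across, 110 mm high, origin under its centre. Leave alone.
Things that resemble listed ones, but are neither listed nor needed, are in the scene too. Of the things shaped like the part that bears guard_handle, the bare steel one is meant.

How it is judged:
By the outcome, as a careful person would: the job done as asked, in the order asked, and still so for the second after the job is handed in, with the robot touching nothing.
It also fails if it takes over 72 s, if anything falls off the work surface, if the arm or the gripper's body presses on something with over 40 N, if the wrist force passes 120 N, or if a joint passes its speed limit or range.

ROBOT

A 6-joint arm with a two-finger parallel gripper is mounted at the origin on the work surface. World frame = base frame: x ahead of the robot, y to its left, z up, the work surface at z = 0. Lengths are in m, angles in rad, forces in N, time in s.
With the tool pointing down it reaches from about 0.3 to 0.875 m from the base axis. Payload 6.4 kg.
Tool frame: the origin (TCP) lies between the finger pads; the fingertips stand ctrl.tip_reach ahead of it and the grasp point (between the pads) lies 11 mm behind it (ctrl.tip_reach is the distance from the TCP to the fingertips, in m); z points along the fingers, x is the direction in which the jaws open and shut, and the axes are right-handed (so a half turn about z gives the same grasp; the last joint's range is limited). The gripper opens to 85 mm and grips with 20 to 120 N. Pads are 22 mm wide; open, the fingers measure 114 mm over their backs; the gripper's body (76 mm by 85 mm) begins 54 mm behind the grasp point. The pads swing forward as they close: fully open they stand 13 mm farther back than shut.
Start: joints at [-1.368, 0.181, 1.607, -0, 1.354, -0.206], TCP at [0.229, -0.528, 0.239] pointing down, gripper open.
Joint ranges: [-2.99, 2.99], [-0.89, 2.07], [0.3, 2.58], [-1.14, 4.28], [0, 2.63], [-3.12, 3.12]. Speed limits (rad/s): [2.57, 2.57, 3.01, 3.14, 3.14, 3.14].

INTERFACE

Orientations are given as a unit quaternion [w, x, y, z].
In Python, from bench import telemetry, viewer, ticket, nets, ctrl gives the robot as it stands.
- The arm moves only by the tool step_arm, never from a script. Its argument "plan" is a list of rows, each a list of 2 entries, a list of its own where there are three numbers: the shift along the tool's x, y, z in m, then the turn, a rotation vector about the tool's x, y, z in degrees. A call has 1 to 5 rows; each row is the pose to reach, as a shift and turn from the pose commanded when the call began, along the tool's axes at that moment; what a row does not reach only later rows make up. A row lasts 1/10 s, in which the tool goes at most 50 mm and 8.59 degrees, less where a joint would pass 70% of its speed; a pose out of reach is approached as far as the arm can. A call with a gripper value outside its range is refused whole. "fingers" is the opening in per cent of the stroke, from 0 (shut) to 100 (fully open), set as the call begins (left out, the last holds). The fingers move at their own pace and stop on an object; the grip force is fixed at half the most. Time passes only in rows, so rows that repeat a pose let the fingers close. It gives the time, the measured TCP pose, the force and the opening at its end, in the units of the state.
- telemetry.get_obs(): the state, without advancing time (a new reading comes with each control period).
- viewer.camera(name): name is "scene" or "top" or "wrist"; returns the picture (400x640x3 uint8, red, green, blue); there is no depth.
- viewer.get_calibration(name): a dict with "K" (3x3 intrinsics, pixels), "dist" ([k1, k2, p1, p2, k3] as OpenCV has them; the pictures are not rectified), "origin" and "orientation" of the camera in the world. Camera axes: x right, y up, looking along -z (the intrinsics and any distortion apply to the point x, -y, -z); pixel columns grow to the right and rows downward; lengths in m; the calibration is good to about 2 mm. A picture is of the moment at which its call begins: read the wrist's pose just before it. get_calibration takes no time and is no camera call; for the wrist camera it gives the pose at the moment of the call.
- ticket.hand_in(): hands the job in, once; it reports no verdict.
Trained networks look in the newest picture that a camera, given by its name, has taken for a name from the list of things; names that differ only in an ending like _2 or _b are one class to them, and where a whole thing is asked for, a point or a joint stands for the part that bears it (a point fixed in the world has none). Each returns a list of dicts, best first, with "score" (0 to 1); they miss things now and then, are a little off and sometimes report something else, mostly with a low value. They report only what shows in the picture. A call takes as long as a camera call. They do not tell look-alikes from the thing itself.
- nets.boxes_of(thing, camera): "extent" ([left, top, right, bottom] in pixels, round what is visible of it).
The state is a dict: "time_s": time; "q": joint angles; "dq": joint speeds; "joint_efforts": joint torques, N m; "eef_pos": TCP position; "eef_rot": TCP orientation; "wrist_force": force on the tool from outside, world axes, zero at the start; "torque": the same for the moment, N m; "opening": opening from 0.0 (shut) to 1.0 (fully open).
Only numpy, scipy, OpenCV 4.12 (cv2) and the standard library are available. Lean on these libraries where they do the work, as an engineer would, in place of code of your own. Each camera call takes 0.05 s, during which the arm holds its last target.

## Working session

There is one attempt and no reset: what is moved stays moved. The work goes in short steps, Python scripts to look and compute and a tool call to move; the robot and the scene stay as the last step left them, time stands still between calls to the robot, and variables do not carry over. Pictures are saved under pics/ and viewed, and the job is handed in when it is done.

Besides the shell and the picture viewer there is one more tool, called after "Call:" by a JSON object that holds its "fn" and its "kwargs". step_arm: Moves the arm, as the interface text tells. Its arguments: {"type":"object","properties":{"plan":{"type":"array"},"fingers":{"type":"number"}},"required":["plan"]}

```bash
ls; mkdir -p pics; cat > h.py <<'E'
import numpy as np, cv2
from bench import telemetry, viewer, ticket, nets, ctrl
from scipy.spatial.transform import Rotation as R
def rot(q): return R.from_quat([q[1],q[2],q[3],q[0]])
def snap(cam,name):
    im=viewer.camera(cam); cv2.imwrite(f'pics/{name}.png',im[:,:,::-1]); return im
def calrot(c):
    o=np.array(c['orientation'],float)
    return o if o.shape==(3,3) else rot(o).as_matrix()
def ray(c,uv):
    p=cv2.undistortPoints(np.array([[uv]],float),np.array(c['K'],float),np.array(c['dist'],float))[0,0]
    d=calrot(c)@np.array([p[0],-p[1],-1.]); return np.array(c['origin'],float),d
def atz(c,uv,z):
    o,d=ray(c,uv); return o+d*(z-o[2])/d[2]
def proj(c,P):
    P=np.atleast_2d(P); pc=(P-np.array(c['origin']))@calrot(c)
    pc=pc*[1,-1,-1]
    return cv2.projectPoints(pc,np.zeros(3),np.zeros(3),np.array(c['K'],float),np.array(c['dist'],float))[0][:,0]
E
python3 - <<'E'
from h import *
o=telemetry.get_obs(); print(o); print(ctrl.tip_reach)
for n in ['scene','top','wrist']:
    c=viewer.get_calibration(n); print(n,c)
    snap(n,n+'0')
    for t in (['mill','plug_grip','guard_handle','tongue_tip','slot','bucket','tool_jar','pot'] if n!='wrist' else []):
        print(t,[(round(d['score'],2),np.round(d['extent']).tolist()) for d in nets.boxes_of(t,n)][:4])
print(telemetry.get_obs()['time_s'])
E
```

```text
pics
{'time_s': 0.0, 'q': array([-1.36829750e+00,  1.81534856e-01,  1.60801559e+00,  4.25238845e-05,
        1.35382028e+00, -2.06304878e-01]), 'dq': array([-0.00061333, -0.00074768,  0.00227249, -0.00134895, -0.00066948,
       -0.00096361]), 'joint_efforts': array([ 1.05118261e-04, -4.44867826e+01, -3.51339447e+01, -3.68480305e-04,
        8.89225543e-03,  2.61194906e-06]), 'eef_pos': array([ 0.22848281, -0.5270611 ,  0.23838397]), 'eef_rot': array([-6.44489433e-04,  8.35913379e-01, -5.48860667e-01, -6.12738708e-04]), 'wrist_force': array([-0.67146155, -0.83566636, -0.24011496]), 'torque': array([ 5.53309952e-05, -3.02258188e-02,  1.70748573e-02]), 'opening': 1.0010851630568283}
0.008
scene {'K': array([[404.25120671,   0.        , 314.43372722],
       [  0.        , 404.25120671, 201.49847791],
       [  0.        ,   0.        ,   1.        ]]), 'dist': array([0.03162501, 0.        , 0.        , 0.        , 0.        ]), 'origin': array([ 1.1536458 , -0.02242773,  1.19088159]), 'orientation': array([0.71419659, 0.21112683, 0.17924572, 0.64282165])}
mill [(0.87, [244.0, 205.0, 36
[... 1277 characters left out ...]
0, 420.0, 268.0]), (0.67, [134.0, 186.0, 181.0, 236.0]), (0.59, [217.0, 269.0, 272.0, 320.0])]
slot [(0.77, [271.0, 111.0, 403.0, 214.0]), (0.63, [220.0, 222.0, 253.0, 248.0])]
bucket [(0.55, [444.0, 151.0, 514.0, 217.0])]
tool_jar [(0.9, [220.0, 224.0, 251.0, 249.0])]
pot [(0.65, [228.0, 112.0, 259.0, 144.0])]
wrist {'K': array([[276.27747195,   0.        , 313.66146602],
       [  0.        , 276.27747195, 199.94354396],
       [  0.        ,   0.        ,   1.        ]]), 'dist': array([-0.03373042,  0.        ,  0.        ,  0.        ,  0.        ]), 'origin': array([ 0.30160187, -0.49628011,  0.37474227]), 'orientation': array([ 0.82568323, -0.13047575,  0.0853419 , -0.54216237])}
0.95
```

```bash
python3 - <<'E'
import cv2
a=cv2.imread('pics/scene0.png');cv2.imwrite('pics/scene0z.png',cv2.resize(a[110:310,120:500],None,fx=2.1,fy=2.1,interpolation=cv2.INTER_CUBIC))
a=cv2.imread('pics/top0.png');cv2.imwrite('pics/top0z.png',cv2.resize(a[90:340,120:520],None,fx=2,fy=2,interpolation=cv2.INTER_CUBIC))
E
```

```text
(no output)
```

View pics/scene0z.png

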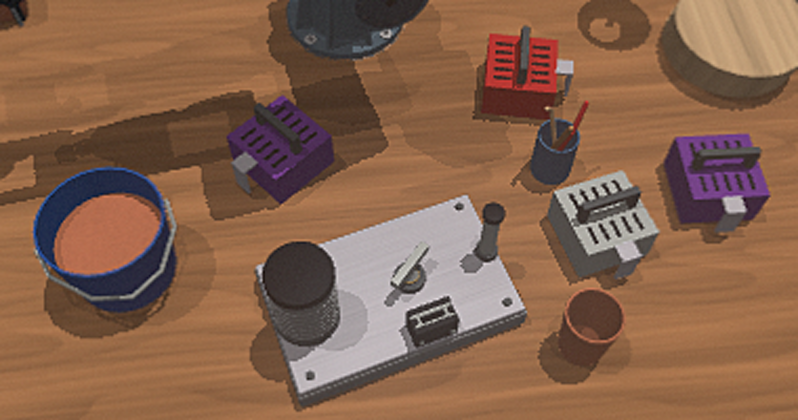

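View pics/top0z.png

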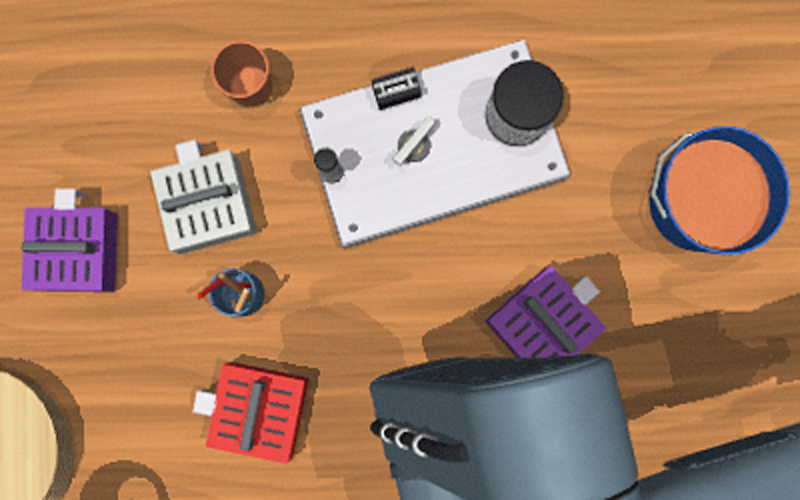

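View pics/wrist0.png

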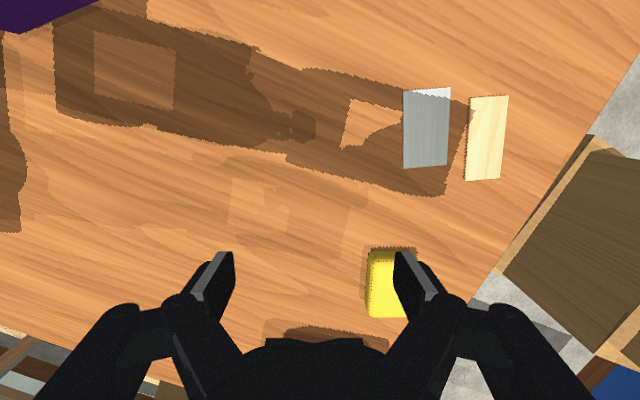

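```bash
python3 - <<'E'
from h import *
c=viewer.get_calibration('top'); s=viewer.get_calibration('scene')
f=lambda p:np.array(p)/2+[120,90]
g=lambda p:np.array(p)/2.1+[120,110]
C=np.array([atz(c,f(p),.05)[:2] for p in [(301,106),(526,41),(569,175),(344,247)]]); print(C.round(4))
# mill local corners: y+145 / x sign
L=np.array([[110,145],[110,-210],[-110,-210],[-110,145]])/1000
def fit(L,W):
    l0,w0=L.mean(0),W.mean(0);a=L-l0;b=W-w0
    th=np.arctan2((a[:,0]*b[:,1]-a[:,1]*b[:,0]).sum(),(a*b).sum())
    r=np.array([[np.cos(th),-np.sin(th)],[np.sin(th),np.cos(th)]]);t=w0-r@l0
    return th,t,(L@r.T+t-W)
th,t,res=fit(L,C);print('mill',np.degrees(th),t,'\n',res.round(4))
S=np.array([atz(s,g(p),.05)[:2] for p in [(524,312),(301,395),(257,268),(465,197)]])
th,t,res=fit(L,S);print('mill scene',np.degrees(th),t,'\n',res.round(4))
print('bar ends',atz(c,f((398,160)),.104),atz(c,f((434,121)),.104))
print('slot',atz(c,f((397,88)),.097), 'scene',atz(s,g((433,314)),.097))
print('bar c scene',atz(s,g((410,267)),.104))
# guard handle
print('handle ends',[atz(c,f(p),.115).round(4) for p in [(162,204),(238,190)]])
print('handle ends scene',[atz(s,g(p),.115).round(4) for p in [(580,215),(639,193)]])
for n,p in dict(pot=(241,68),).items(): print(n,atz(c,f(p),.11))
print('jar',atz(c,f((236,292)),.095),'bucket',atz(c,f((725,190)),.15))
G=[(150,170),(234,148),(256,237),(175,252)]
print('guard top corners',[atz(c,f(p),.074).round(4) for p in G])
E
```

```text
[[ 0.6608  0.219 ]
 [ 0.7505 -0.1177]
 [ 0.5471 -0.1724]
 [ 0.4504  0.16  ]]
mill 15.505977672764725 [0.59352528 0.05354571] 
 [[-0.0001  0.0037]
 [ 0.0051 -0.0017]
 [-0.0034 -0.0059]
 [-0.0017  0.0039]]
mill scene 15.623108655268172 [0.59996427 0.05746651] 
 [[ 0.0018  0.0078]
 [ 0.007  -0.0058]
 [-0.0029 -0.0078]
 [-0.0058  0.0057]]
bar ends [0.56729322 0.07810481 0.104     ] [0.62183771 0.02553276 0.104     ]
slot [0.67273405 0.07664522 0.097     ] scene [0.67523376 0.08181116 0.097     ]
bar c scene [0.60260218 0.05744926 0.104     ]
handle ends [array([0.513 , 0.4114, 0.115 ]), array([0.5296, 0.3034, 0.115 ])]
handle ends scene [array([0.5482, 0.3157, 0.115 ]), array([0.5193, 0.4122, 0.115 ])]
pot [0.70585357 0.2984098  0.11      ]
jar [0.38762449 0.31139224 0.095     ] bucket [ 0.50677122 -0.372115    0.15      ]
guard top corners [array([0.5684, 0.4386, 0.074 ]), array([0.5967, 0.3151, 0.074 ]), array([0.4664, 0.2848, 0.074 ]), array([0.448 , 0.4025, 0.074 ])]
```

```bash
cat >> h.py <<'E'
def down(yaw):
    y=np.radians(yaw); x=np.array([np.cos(y),np.sin(y),0]); z=np.array([0,0,-1.]); return R.from_matrix(np.c_[x,np.cross(z,x),z])
def yawof(r):
    x=r.as_matrix()[:,0]; return np.degrees(np.arctan2(x[1],x[0]))
def plan(p,yaw,o=None):
    o=o or telemetry.get_obs(); r=rot(o['eef_rot']); q=(r.inv()*down(yaw)).as_rotvec(degrees=True)
    print('shift',(r.inv().apply(np.array(p)-o['eef_pos'])).round(4).tolist(),'turn',q.round(2).tolist(),'| yaw now',yawof(r).round(2),'pos',o['eef_pos'].round(4),'t',o['time_s'],'q6',o['q'][5])
E
python3 -c "
from h import *
plan([.594,.054,.27],46)"
```

```text
shift [-0.3884, -0.5665, -0.0307] turn [0.0, -0.0, -112.58] | yaw now -66.58 pos [ 0.2286 -0.5276  0.2393] t 0.95 q6 -0.20630601087408382
```

Call:
{"fn": "step_arm", "kwargs": {"plan": [[[-0.388,-0.566,-0.032],[0,0,-112.6]],[[-0.388,-0.566,-0.032],[0,0,-112.6]],[[-0.388,-0.566,-0.032],[0,0,-112.6]],[[-0.388,-0.566,-0.032],[0,0,-112.6]],[[-0.388,-0.566,-0.032],[0,0,-112.6]]]}}

```text
time_s: 1.45
eef_pos: [0.3621, -0.3145, 0.2512]
eef_rot: [0.0, 0.979, -0.202, 0.0]
wrist_force: [0.7, 0.3, -0.4]
opening: 0.999
```

```bash
python3 -c "
from h import *
plan([.594,.054,.27],46)"
```

```text
shift [0.0673, -0.4302, -0.0188] turn [0.03, -0.02, -69.29] | yaw now -23.29 pos [ 0.3621 -0.3145  0.2512] t 1.45 q6 -0.5569744412070361
```

Call:
{"fn": "step_arm", "kwargs": {"plan": [[[0.067,-0.43,-0.019],[0,0,-69.3]],[[0.067,-0.43,-0.019],[0,0,-69.3]],[[0.067,-0.43,-0.019],[0,0,-69.3]],[[0.067,-0.43,-0.019],[0,0,-69.3]],[[0.067,-0.43,-0.019],[0,0,-69.3]]]}}

```text
time_s: 1.95
eef_pos: [0.4964, -0.1035, 0.2623]
eef_rot: [0.0, 0.985, 0.171, 0.0]
wrist_force: [1.2, -1.1, -0.5]
opening: 0.998
```

```bash
python3 -c "
from h import *
plan([.594,.054,.27],46)"
```

```text
shift [0.1451, -0.1153, -0.0077] turn [0.05, -0.03, -26.28] | yaw now 19.72 pos [ 0.4964 -0.1035  0.2623] t 1.95 q6 -0.7841895549067
```

Call:
{"fn": "step_arm", "kwargs": {"plan": [[[0.145,-0.115,-0.008],[0,0,-26.3]],[[0.145,-0.115,-0.008],[0,0,-26.3]],[[0.145,-0.115,-0.008],[0,0,-26.3]],[[0.145,-0.115,-0.008],[0,0,-26.3]],[[0.145,-0.115,-0.008],[0,0,-26.3]]]}}

```text
time_s: 2.45
eef_pos: [0.5957, 0.0551, 0.2698]
eef_rot: [-0.0, 0.921, 0.39, 0.001]
wrist_force: [-0.6, -0.8, -0.6]
opening: 1.0
```

```bash
python3 -c "
from h import *
plan([.594,.054,.27],46)
c=viewer.get_calibration('wrist');print(c)
snap('wrist','w1')
print([(round(d['score'],2),np.round(d['extent'],1).tolist()) for d in nets.boxes_of('plug_grip','wrist')])
for h in (.088,.096,.104): print(proj(c,[[.594,.054,h]]))
"
```

```text
shift [-0.0019, -0.0004, -0.0002] turn [-0.01, -0.09, -0.05] | yaw now 45.95 pos [0.5957 0.0551 0.2698] t 2.45 q6 -0.9088493431709516
{'K': array([[276.27747195,   0.        , 313.66146602],
       [  0.        , 276.27747195, 199.94354396],
       [  0.        ,   0.        ,   1.        ]]), 'dist': array([-0.03373042,  0.        ,  0.        ,  0.        ,  0.        ]), 'origin': array([0.53892874, 0.10988491, 0.4052966 ]), 'orientation': array([ 0.90934313, -0.14385496, -0.06217065,  0.3854032 ])}
[(0.67, [302.1, 144.9, 323.7, 214.5])]
[[311.47647704 179.91821164]]
[[311.43937117 181.58775049]]
[[311.40045252 183.33916806]]
```

View pics/w1.png

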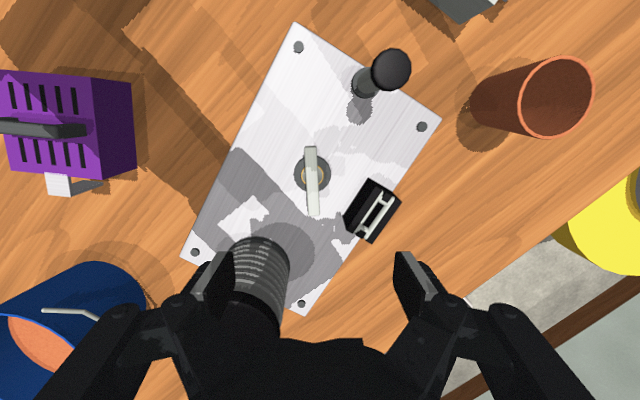

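```bash
python3 - <<'E'
import cv2
a=cv2.imread('pics/w1.png');cv2.imwrite('pics/w1z.png',cv2.resize(a[135:255,280:420],None,fx=5,fy=5,interpolation=cv2.INTER_CUBIC))
E
```

```text
(no output)
```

View pics/w1z.png

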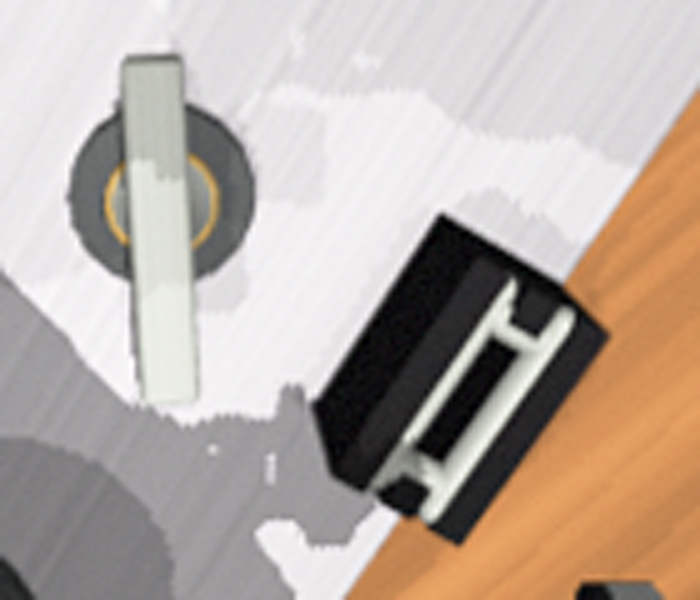

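```bash
cat > m.py <<'E'
from h import *
from scipy.optimize import least_squares
C=np.load('c1.npy',allow_pickle=True).item()
f=lambda p:np.array(p)/5+[280,135]-0.4
bar=[atz(C,f(p),.104)[:2] for p in [(123,62),(183,60),(197,402),(144,404)]]
bar=np.array(bar); print('bar',bar.round(4),bar.mean(0)); d=bar[2:].mean(0)-bar[:2].mean(0); print(np.linalg.norm(d),np.degrees(np.arctan2(d[1],d[0])))
W=np.array([atz(C,p,.05)[:2] for p in [(441,119),(302,316),(180,256),(295,22)]])
print('mill',W.round(4)); print([np.linalg.norm(W[i]-W[i-1]) for i in range(4)])
ctr=W.mean(0); e=(W[3]+W[0]-W[1]-W[2]); print('yaw from y edges',np.degrees(np.arctan2(e[1],e[0]))-90); e=W[0]+W[1]-W[2]-W[3];yaw=np.degrees(np.arctan2(e[1],e[0]));print(yaw)
y=np.radians(yaw);print('origin',ctr-0.0325*-1*np.array([-np.sin(y),np.cos(y)]))
sl=atz(C,f((470,400)),.097)[:2];print('slot',sl, sl-.085*np.array([np.cos(y),np.sin(y)]))
E
python3 -c "
from h import *
np.save('c1.npy',viewer.get_calibration('wrist'))"; python3 m.py
```

```text
bar [[0.5577 0.0733]
 [0.5665 0.0829]
 [0.6255 0.0303]
 [0.6172 0.0211]] [0.59173652 0.05188498]
0.07911394701520263 -41.492364342611424
mill [[ 0.6552  0.214 ]
 [ 0.7455 -0.1209]
 [ 0.546  -0.1736]
 [ 0.4542  0.1589]]
[np.float64(0.20835228140912776), np.float64(0.3468024625417037), np.float64(0.2063448381404692), np.float64(0.3449170590461138)]
yaw from y edges 15.263987804544527
15.065549169815839
origin [0.5917665 0.0509777]
slot [0.67269495 0.07557521] [0.59061648 0.05348168]
```

```bash
python3 -c "
from h import *
plan([.5917,.0517,.085],48.5)"
```

```text
shift [-0.0016, -0.0016, 0.1844] turn [-0.02, 0.05, -2.73] | yaw now 45.77 pos [0.5941 0.0518 0.2694] t 2.55 q6 -0.9102638806961642
```

```bash
python3 -c "
from h import *
C=np.load('c1.npy',allow_pickle=True).item();print(C['origin'],C['orientation'],viewer.get_calibration('wrist')['origin'])
o=[telemetry.get_obs()['eef_pos'] for _ in range(3)];print(o)"
```

```text
[0.53781894 0.10700397 0.40491504] [ 0.90992224 -0.144292   -0.06083905  0.38408326] [0.53781894 0.10700397 0.40491504]
[array([0.59411938, 0.0518418 , 0.26944218]), array([0.59411938, 0.0518418 , 0.26944218]), array([0.59411938, 0.0518418 , 0.26944218])]
```

```bash
python3 - <<'E'
from h import *
C=viewer.get_calibration('wrist');o=telemetry.get_obs()
snap('wrist','w2');np.save('c1.npy',C);print(o['eef_pos'],telemetry.get_obs()['eef_pos'])
a=cv2.imread('pics/w2.png');cv2.imwrite('pics/w2z.png',cv2.resize(a[135:255,280:420],None,fx=5,fy=5,interpolation=cv2.INTER_CUBIC))
b=cv2.imread('pics/w1.png');print(cv2.phaseCorrelate(b[:,:,1].astype(float)[0:240],a[:,:,1].astype(float)[0:240]))
E
```

```text
[0.59411938 0.0518418  0.26944218] [0.5938286  0.05097024 0.26948309]
((3.4511265180702253, -0.9302508296653116), 0.7953373178996722)
```

View pics/w2z.png

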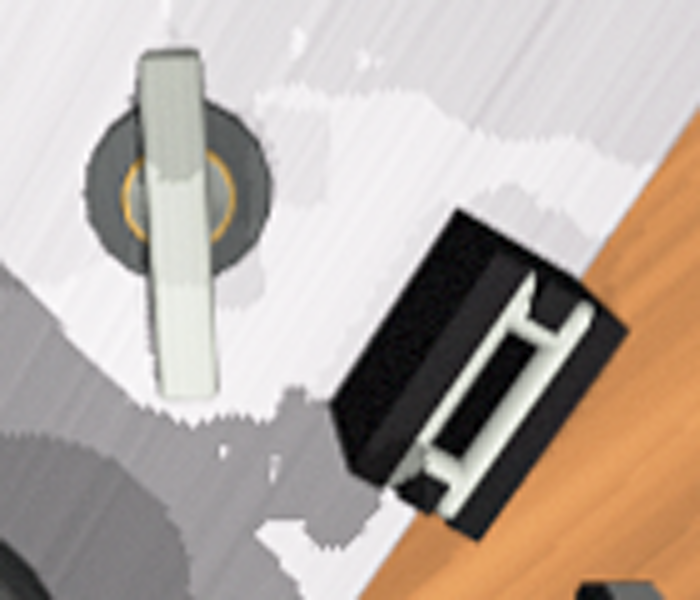

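View pics/w2.png

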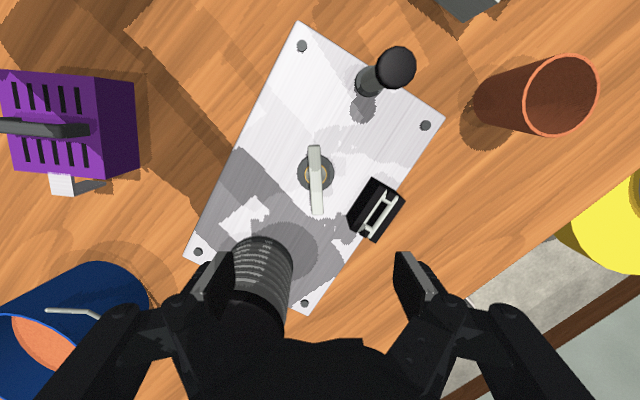

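```bash
sed -i "s/(123,62),(183,60),(197,402),(144,404)/(141,57),(201,55),(216,394),(163,397)/; s/(441,119),(302,316),(180,256),(295,22)/(445,118),(305,317),(184,253),(299,20)/; s/f((470,400))/f((488,395))/" m.py; python3 m.py; python3 -c "
from h import *
C=viewer.get_calibration('wrist');print(C['origin'],atz(np.load('c1.npy',allow_pickle=True).item(),np.array([179,195])/5+[280,135]-.4,.06))"
```

```text
bar [[0.5597 0.0768]
 [0.5684 0.0864]
 [0.6271 0.0348]
 [0.6191 0.0255]] [0.59358122 0.05588707]
0.07834146188420689 -41.070866594385784
mill [[ 0.6577  0.2183]
 [ 0.7502 -0.1189]
 [ 0.5471 -0.1653]
 [ 0.456   0.1635]]
[np.float64(0.209025332828362), np.float64(0.3496387671602116), np.float64(0.20831543676011208), np.float64(0.34127057618046447)]
yaw from y edges 15.41365320599634
14.043415297008567
origin [0.5948354  0.05595284]
slot [0.67472857 0.07949012] [0.59226904 0.05886427]
[0.53762534 0.10621806 0.40495467] [0.59444095 0.05491254 0.06      ]
```

```bash
python3 -c "
from h import *
plan([.594,.0555,.085],48.8)"
```

```text
shift [0.0035, -0.003, 0.1845] turn [-0.02, 0.05, -3.12] | yaw now 45.68 pos [0.5938 0.051  0.2695] t 2.6 q6 -0.9103004927073421
```

Call:
{"fn": "step_arm", "kwargs": {"plan": [[[0.0035,-0.003,0.12],[0,0,-3]],[[0.0035,-0.003,0.12],[0,0,-3]],[[0.0035,-0.003,0.12],[0,0,-3]],[[0.0035,-0.003,0.12],[0,0,-3]]]}}

```text
time_s: 3.0
eef_pos: [0.5911, 0.0546, 0.1458]
eef_rot: [-0.002, 0.912, 0.411, -0.004]
wrist_force: [-0.4, 0.1, 0.6]
opening: 1.0
```

```bash
python3 - <<'E'
from h import *
plan([.594,.0555,.085],48.8)
C=viewer.get_calibration('wrist');snap('wrist','w3');np.save('c3.npy',C);print(telemetry.get_obs()['eef_pos'])
print(proj(C,[[.594,.0555,.104]]))
E
```

```text
shift [0.0029, 0.002, 0.0607] turn [-0.37, 0.28, -0.26] | yaw now 48.54 pos [0.5911 0.0546 0.1458] t 3.0 q6 -0.9547311276449186
[0.59314301 0.0545138  0.14868247]
[[317.3825419  231.18229261]]
```

View pics/w3.png

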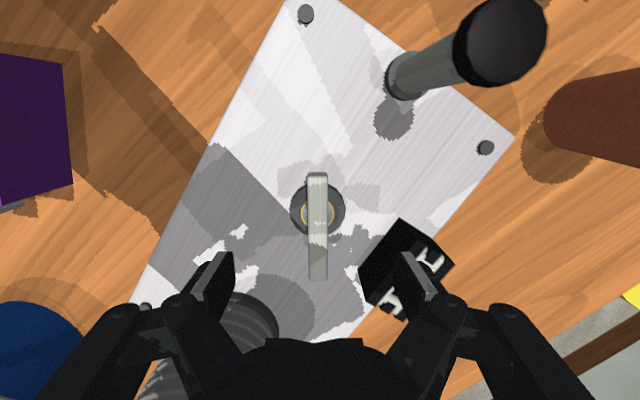

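Call:
{"fn": "step_arm", "kwargs": {"plan": [[[0.001,0.001,0.04],[0,0,0]],[[0.001,0.001,0.064],[0,0,0]],[[0.001,0.001,0.064],[0,0,0]]]}}

```text
time_s: 3.35
eef_pos: [0.5947, 0.0551, 0.0848]
eef_rot: [-0.001, 0.911, 0.412, -0.001]
wrist_force: [-0.1, 0.1, -0.4]
opening: 0.999
```

Call:
{"fn": "step_arm", "kwargs": {"plan": [[[0,0,0],[0,0,0]],[[0,0,0],[0,0,0]],[[0,0,0],[0,0,0]],[[0,0,0],[0,0,0]],[[0,0,0],[0,0,0]]], "fingers": 0}}

```text
time_s: 3.85
eef_pos: [0.5958, 0.0551, 0.0868]
eef_rot: [0.001, 0.911, 0.412, -0.001]
wrist_force: [-13.2, -14.1, 24.3]
opening: 0.149
```

```bash
python3 - <<'E'
from h import *
plan([.594,.0555,.085],48.8)
o=telemetry.get_obs();print(o['wrist_force'],o['torque'],o['opening'])
E
```

```text
shift [-0.0009, -0.0016, 0.0018] turn [0.05, 0.09, -0.1] | yaw now 48.7 pos [0.5958 0.0551 0.0868] t 3.85 q6 -0.9541337086796423
[-13.20283559 -14.05560975  24.2536319 ] [-2.31519461  1.94761203  0.13263296] 0.14850498428594192
```

Call:
{"fn": "step_arm", "kwargs": {"plan": [[[-0.001,0,-0.0015],[0,0,0]],[[-0.001,0,-0.0015],[0,0,0]]]}}

```text
time_s: 4.05
eef_pos: [0.5952, 0.0545, 0.0872]
eef_rot: [0.0, 0.911, 0.412, -0.0]
wrist_force: [0.2, -3.6, -2.0]
opening: 0.15
```

```bash
python3 - <<'E'
from h import *
plan([.594,.0555,.085],48.8)
o=telemetry.get_obs();print(o['wrist_force'],o['torque'],o['opening'])
E
```

```text
shift [-0.0001, -0.0016, 0.0022] turn [0.03, 0.02, -0.14] | yaw now 48.66 pos [0.5952 0.0545 0.0872] t 4.05 q6 -0.9556056761377568
[ 0.21728441 -3.57303352 -2.03659645] [-0.53864105 -0.1764262   0.07436805] 0.1495947474507363
```

Call:
{"fn": "step_arm", "kwargs": {"plan": [[[0,0,0],[0,0,4]],[[0,0,0],[0,0,8]],[[0,0,0],[0,0,12]],[[0,0,0],[0,0,16]],[[0,0,0],[0,0,20]]]}}

```text
time_s: 4.55
eef_pos: [0.5948, 0.0541, 0.0872]
eef_rot: [0.001, 0.969, 0.246, -0.001]
wrist_force: [-2.0, -6.4, 0.4]
opening: 0.152
```

```bash
cat > s.py <<'E'
from h import *
plan([.594,.0555,.085],48.8)
o=telemetry.get_obs();print(o['wrist_force'].round(1),o['torque'].round(3),o['opening'].round(3), 'q6',np.degrees(o['q'][5]).round(2),o['joint_efforts'].round(2))
E
python3 s.py
```

```text
shift [-0.0001, -0.0016, 0.0022] turn [0.03, 0.11, -20.29] | yaw now 28.51 pos [0.5948 0.0541 0.0872] t 4.55 q6 -0.6036595706428416Traceback (most recent call last):
  File "s.py", line 3, in <module>
    o=telemetry.get_obs();print(o['wrist_force'].round(1),o['torque'].round(3),o['opening'].round(3), 'q6',np.degrees(o['q'][5]).round(2),o['joint_efforts'].round(2))
                                                                               ^^^^^^^^^^^^^^^^^^
AttributeError: 'float' object has no attribute 'round'
```

```bash
sed -i "s/o\['opening'\].round(3)/round(o['opening'],3)/" s.py
python3 s.py
```

```text
shift [-0.0001, -0.0016, 0.0022] turn [0.03, 0.11, -20.29] | yaw now 28.51 pos [0.5948 0.0541 0.0872] t 4.55 q6 -0.6036595706428416
[-2.  -6.4  0.4] [-0.903  0.235  0.074] 0.152 q6 -34.59 [  3.18 -50.81 -30.93   1.63  -0.32  -0.85]
```

Call:
{"fn": "step_arm", "kwargs": {"plan": [[[0,0,0],[0,0,3]],[[0,0,0],[0,0,6]],[[0,0,0],[0,0,9]],[[0,0,0],[0,0,12]],[[0,0,0],[0,0,15]]]}}

```text
time_s: 5.05
eef_pos: [0.5944, 0.0539, 0.0872]
eef_rot: [0.001, 0.993, 0.118, -0.001]
wrist_force: [-3.7, -8.6, 0.4]
opening: 0.15
```

```bash
python3 s.py
```

```text
shift [-0.0, -0.0017, 0.0022] turn [0.04, 0.17, -35.24] | yaw now 13.56 pos [0.5944 0.0539 0.0872] t 5.05 q6 -0.3425264127365654
[-3.7 -8.6  0.4] [-1.163  0.535  0.076] 0.15 q6 -19.63 [  3.59 -50.36 -31.36   1.95  -0.81  -0.62]
```

Call:
{"fn": "step_arm", "kwargs": {"plan": [[[-0.0004,0.0004,0],[0,0,3]],[[-0.0004,0.0004,0],[0,0,6]],[[-0.0004,0.0004,0],[0,0,9]],[[-0.0004,0.0004,0],[0,0,12]],[[-0.0004,0.0004,0],[0,0,15]]]}}

```text
time_s: 5.55
eef_pos: [0.5939, 0.0536, 0.0872]
eef_rot: [0.001, 1.0, -0.013, -0.001]
wrist_force: [-4.4, -5.3, 2.4]
opening: 0.15
```

```bash
python3 s.py
```

```text
shift [0.0001, -0.0019, 0.0022] turn [0.02, 0.18, -50.24] | yaw now -1.44 pos [0.5939 0.0536 0.0872] t 5.55 q6 -0.08162581290407232
[-4.4 -5.3  2.4] [-0.957  0.631  0.098] 0.15 q6 -4.68 [  2.94 -50.07 -31.6    1.72  -1.08  -0.62]
```

Call:
{"fn": "step_arm", "kwargs": {"plan": [[[-0.0003,0.0004,0],[0,0,3]],[[-0.0003,0.0004,0],[0,0,6]],[[-0.0003,0.0004,0],[0,0,9]],[[-0.0003,0.0004,0],[0,0,12]],[[-0.0003,0.0004,0],[0,0,15]]]}}

```text
time_s: 6.05
eef_pos: [0.5934, 0.0536, 0.0872]
eef_rot: [0.001, 0.99, -0.143, -0.001]
wrist_force: [-5.2, -3.8, 1.8]
opening: 0.155
```

```bash
python3 s.py
```

```text
shift [0.0, -0.002, 0.0022] turn [0.02, 0.2, -65.24] | yaw now -16.44 pos [0.5934 0.0536 0.0872] t 6.05 q6 0.17947245338640583
[-5.2 -3.8  1.8] [-0.867  0.827  0.056] 0.155 q6 10.28 [  2.18 -49.78 -31.84   1.44  -1.37  -0.62]
```

Call:
{"fn": "step_arm", "kwargs": {"plan": [[[-0.0003,0.0004,0],[0,0,3]],[[-0.0003,0.0004,0],[0,0,6]],[[-0.0003,0.0004,0],[0,0,9]],[[-0.0003,0.0004,0],[0,0,12]],[[-0.0003,0.0004,0],[0,0,15]]]}}

```text
time_s: 6.55
eef_pos: [0.5928, 0.0536, 0.0872]
eef_rot: [0.001, 0.963, -0.271, -0.002]
wrist_force: [-5.9, -2.6, 2.4]
opening: 0.145
```

```bash
python3 s.py
```

```text
shift [0.0, -0.0022, 0.0021] turn [0.01, 0.22, -80.23] | yaw now -31.43 pos [0.5928 0.0536 0.0872] t 6.55 q6 0.440692343682152
[-5.9 -2.6  2.4] [-0.58   0.905  0.045] 0.145 q6 25.25 [  1.31 -49.58 -31.99   1.08  -1.55  -0.62]
```

Call:
{"fn": "step_arm", "kwargs": {"plan": [[[-0.0003,0.0004,0],[0,0,3]],[[-0.0003,0.0004,0],[0,0,6]],[[-0.0003,0.0004,0],[0,0,9]],[[-0.0003,0.0004,0],[0,0,12]],[[-0.0003,0.0004,0],[0,0,15]]]}}

```text
time_s: 7.05
eef_pos: [0.5923, 0.0538, 0.0871]
eef_rot: [0.001, 0.919, -0.394, -0.002]
wrist_force: [-5.8, -1.3, 2.6]
opening: 0.148
```

```bash
python3 s.py
```

```text
shift [-0.0, -0.0024, 0.0021] turn [0.01, 0.23, -95.2] | yaw now -46.4 pos [0.5923 0.0538 0.0871] t 7.05 q6 0.7016809309369344
[-5.8 -1.3  2.6] [-0.445  0.875  0.294] 0.148 q6 40.2 [  0.19 -49.51 -32.     0.81  -1.59  -0.38]
```

Call:
{"fn": "step_arm", "kwargs": {"plan": [[[-0.0002,0.0002,0],[0,0,3]],[[-0.0002,0.0002,0],[0,0,6]],[[-0.0002,0.0002,0],[0,0,9]],[[-0.0002,0.0002,0],[0,0,10]],[[-0.0002,0.0002,0],[0,0,10]]]}}

```text
time_s: 7.55
eef_pos: [0.592, 0.054, 0.0871]
eef_rot: [0.001, 0.882, -0.472, -0.002]
wrist_force: [-4.7, -0.6, 2.8]
opening: 0.151
```

```bash
python3 s.py; python3 -c "
from h import *
C=viewer.get_calibration('wrist');snap('wrist','w4')"
```

```text
shift [-0.0001, -0.0025, 0.0021] turn [0.01, 0.23, -105.11] | yaw now -56.31 pos [0.592  0.054  0.0871] t 7.55 q6 0.8747322473684225
[-4.7 -0.6  2.8] [-0.237  0.884  0.161] 0.151 q6 50.12 [-1.000e-02 -4.953e+01 -3.196e+01  5.800e-01 -1.560e+00  3.500e-01]
```

View pics/w4.png

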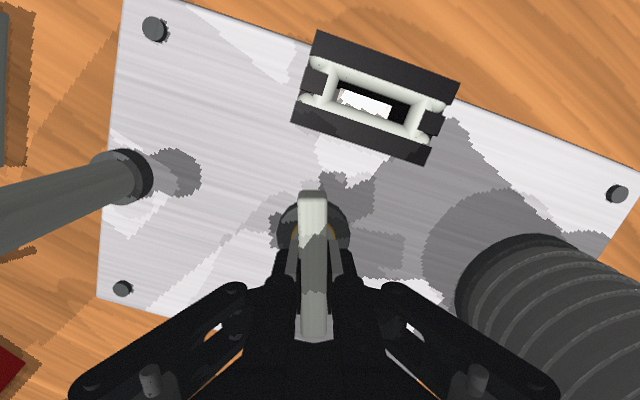

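```bash
python3 - <<'E'
from h import *
np.save('c4.npy',viewer.get_calibration('wrist'))
a=cv2.imread('pics/w4.png');cv2.imwrite('pics/w4z.png',cv2.resize(a[20:175,280:475],None,fx=4,fy=4,interpolation=cv2.INTER_CUBIC))
E
```

```text
(no output)
```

View pics/w4z.png

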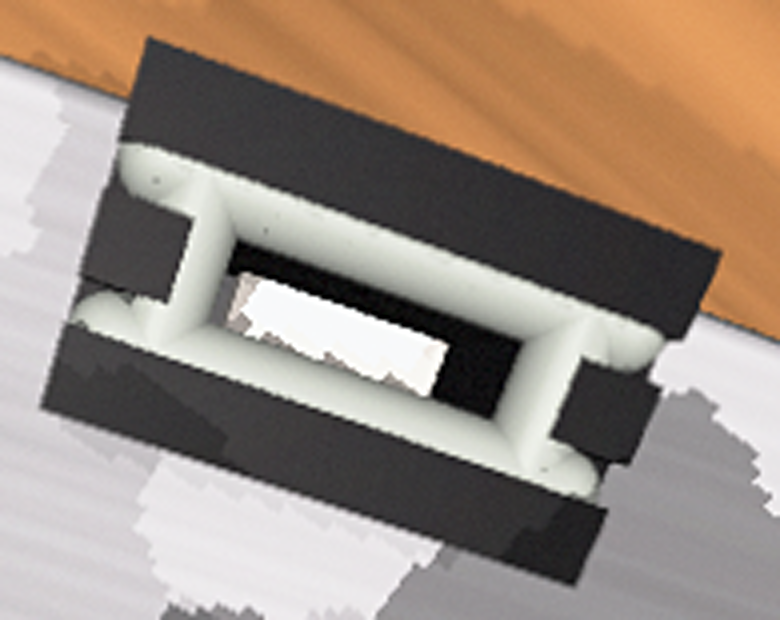

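```bash
python3 - <<'E'
from h import *
C=np.load('c4.npy',allow_pickle=True).item()
f=lambda p:np.array(p)/4+[280,20]-0.4
for z in (.097,):
    W=np.array([atz(C,f(p),z)[:2] for p in [(148,38),(720,252),(577,585),(42,408)]])
    e=W[0]+W[1]-W[2]-W[3]; g=W[0]+W[3]-W[1]-W[2]
    print(W.round(4),W.mean(0),np.degrees(np.arctan2(e[1],e[0])),np.degrees(np.arctan2(g[1],g[0]))-90,np.linalg.norm(e)/2,np.linalg.norm(g)/2)
    y=np.radians(15.4);print('plug',W.mean(0)-.085*np.array([np.cos(y),np.sin(y)]))
b=[atz(C,p,.104)[:2] for p in [(300,197),(327,197),(333,338),(296,338)]];print(np.round(b,4),np.mean(b,0))
# end of bar far
W=[atz(C,p,.05)[:2].round(4) for p in [(124,0),(640,171),(97,297)]];print(W)
E
```

```text
[[0.6852 0.1143]
 [0.7026 0.0528]
 [0.6665 0.0421]
 [0.6488 0.1039]] [0.67578421 0.07827378] 16.2196620975475 15.880504800972062 0.037730862869396475 0.06406117258620765
plug [0.59383611 0.05570151]
[[0.6242 0.0824]
 [0.6309 0.0723]
 [0.5665 0.0239]
 [0.5553 0.0406]] [0.59422429 0.05477816]
[array([0.6498, 0.2169]), array([ 0.7496, -0.1032]), array([0.4546, 0.1613])]
```

Call:
{"fn": "step_arm", "kwargs": {"plan": [[[0,0,0],[0,0,0]],[[0,0,0],[0,0,0]],[[0,0,0],[0,0,0]],[[0,0,-0.02],[0,0,0]],[[0,0,-0.06],[0,0,0]]], "fingers": 70}}

```text
time_s: 8.1
eef_pos: [0.591, 0.054, 0.1445]
eef_rot: [0.001, 0.882, -0.472, -0.003]
wrist_force: [0.5, 0.1, -0.2]
opening: 0.699
```

Call:
{"fn": "step_arm", "kwargs": {"plan": [[[0,0,-0.04],[0,0,0]],[[0,0,-0.09],[0,0,0]],[[0,0,-0.14],[0,0,0]],[[0,0,-0.14],[0,0,0]],[[0,0,-0.14],[0,0,0]]]}}

```text
time_s: 8.6
eef_pos: [0.5944, 0.0537, 0.2893]
eef_rot: [-0.001, 0.882, -0.472, 0.002]
wrist_force: [0.8, 0.1, -0.2]
opening: 0.703
```

```bash
python3 - <<'E'
from h import *
plan([.527,.361,.29],13)
C=viewer.get_calibration('wrist');snap('wrist','w5');np.save('c5.npy',C);print(telemetry.get_obs()['eef_pos'])
E
```

```text
shift [-0.2931, -0.1142, -0.0011] turn [-0.08, -0.24, -69.33] | yaw now -56.33 pos [0.5944 0.0537 0.2893] t 8.6 q6 0.8745476633254374
[0.59332404 0.05377397 0.28708036]
```

View pics/w5.png

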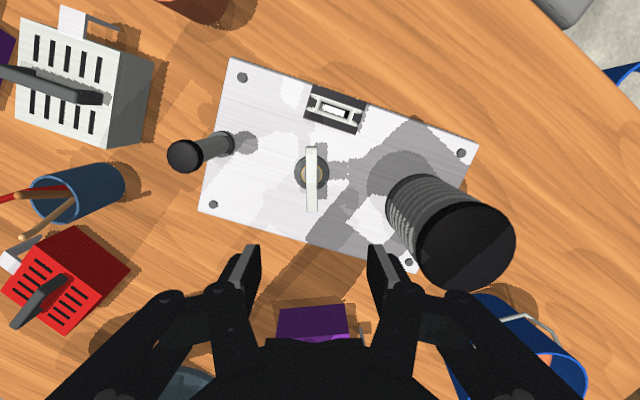

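Call:
{"fn": "step_arm", "kwargs": {"plan": [[[-0.293,-0.114,0],[0,0,-69.3]],[[-0.293,-0.114,0],[0,0,-69.3]],[[-0.293,-0.114,0],[0,0,-69.3]],[[-0.293,-0.114,0],[0,0,-69.3]],[[-0.293,-0.114,0],[0,0,-69.3]]]}}

```text
time_s: 9.15
eef_pos: [0.538, 0.2993, 0.2846]
eef_rot: [0.001, 0.994, -0.113, -0.002]
wrist_force: [1.2, -0.4, -0.0]
opening: 0.699
```

```bash
python3 -c "
from h import *
plan([.527,.361,.29],13)"
```

```text
shift [-0.0247, -0.0576, -0.0055] turn [0.07, 0.24, -26.03] | yaw now -13.03 pos [0.538  0.2993 0.2846] t 9.15 q6 0.5425737793831623
```

Call:
{"fn": "step_arm", "kwargs": {"plan": [[[-0.025,-0.058,-0.003],[0,0,-26]],[[-0.025,-0.058,-0.003],[0,0,-26]],[[-0.025,-0.058,-0.003],[0,0,-26]],[[-0.025,-0.058,-0.003],[0,0,-26]],[[-0.025,-0.058,-0.003],[0,0,-26]]]}}

```text
time_s: 9.65
eef_pos: [0.5282, 0.3596, 0.2883]
eef_rot: [0.0, 0.994, 0.108, -0.002]
wrist_force: [0.2, -0.2, 0.4]
opening: 0.7
```

```bash
python3 - <<'E'
from h import *
plan([.527,.361,.29],13)
C=viewer.get_calibration('wrist');snap('wrist','w6');np.save('c6.npy',C);print(telemetry.get_obs()['eef_pos'])
E
```

```text
shift [-0.0009, -0.0016, -0.0017] turn [0.04, 0.18, -0.59] | yaw now 12.41 pos [0.5282 0.3596 0.2883] t 9.65 q6 0.19583952545231756
[0.52852419 0.35943834 0.28879562]
```

View pics/w6.png

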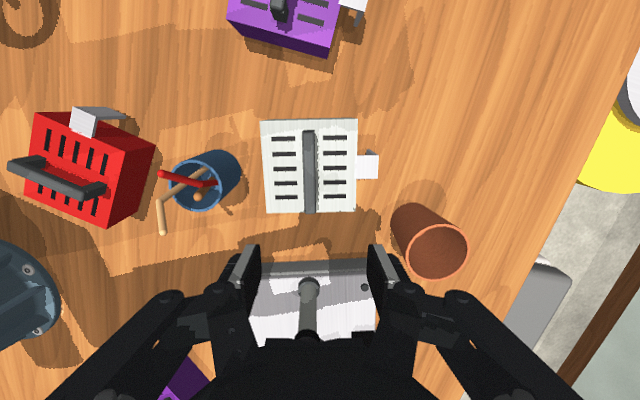

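```bash
python3 - <<'E'
from h import *
a=cv2.imread('pics/w6.png');cv2.imwrite('pics/w6z.png',cv2.resize(a[105:225,245:395],None,fx=5,fy=5,interpolation=cv2.INTER_CUBIC))
E
```

```text
(no output)
```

View pics/w6z.png

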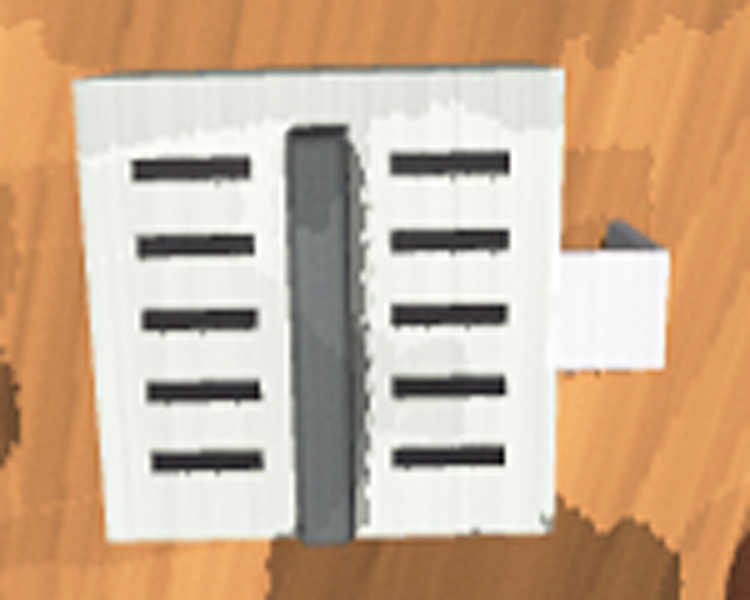

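```bash
python3 - <<'E'
from h import *
C=np.load('c6.npy',allow_pickle=True).item()
f=lambda p:np.array(p)/5+[245,105]-0.4
def fit(P,z):
    W=np.array([atz(C,f(p),z)[:2] for p in P]) # order: TL(-x,+y),TR(+x,+y),BR,BL
    e=W[1]+W[2]-W[0]-W[3]; g=W[0]+W[1]-W[2]-W[3]
    print(W.round(4).tolist(),W.mean(0).round(4),'yaw',np.degrees(np.arctan2(e[1],e[0])).round(2),(np.degrees(np.arctan2(g[1],g[0]))-90).round(2),np.linalg.norm(e)/2,np.linalg.norm(g)/2)
fit([(75,82),(563,70),(552,535),(107,540)],.074)
fit([(289,130),(348,130),(353,540),(297,540)],.115)
print([atz(C,f(p),.074).round(4) for p in [(668,250),(664,370)]])
plan([.527,.361,.29],13)
E
```

```text
[[0.4493, 0.4105], [0.5651, 0.4388], [0.5938, 0.3214], [0.4766, 0.2941]] [0.5212 0.3662] yaw 13.45 13.45 0.11976581867495815 0.12019468786645604
[[0.5039, 0.4135], [0.5164, 0.4163], [0.5381, 0.3235], [0.5251, 0.3206]] [0.5209 0.3685] yaw 12.43 13.0 0.013104257390743439 0.09527358034169779
[array([0.6025, 0.4022, 0.074 ]), array([0.6104, 0.3719, 0.074 ])]
shift [-0.0012, -0.0019, -0.0012] turn [0.03, 0.14, -0.61] | yaw now 12.39 pos [0.5285 0.3594 0.2888] t 9.7 q6 0.19555860611415377
```

```bash
python3 -c "
from h import *
plan([.5212,.3665,.098],13.4)"
```

```text
shift [-0.0052, -0.0086, 0.1908] turn [0.03, 0.14, -1.01] | yaw now 12.39 pos [0.5285 0.3594 0.2888] t 9.7 q6 0.19555860611415377
```

Call:
{"fn": "step_arm", "kwargs": {"plan": [[[-0.0052,-0.0086,0.05],[0,0,-1]],[[-0.0052,-0.0086,0.1],[0,0,-1]],[[-0.0052,-0.0086,0.13],[0,0,-1]],[[-0.0052,-0.0086,0.13],[0,0,-1]]]}}

```text
time_s: 10.1
eef_pos: [0.5184, 0.3649, 0.154]
eef_rot: [0.002, 0.993, 0.117, -0.005]
wrist_force: [-0.4, 0.2, -0.8]
opening: 0.705
```

```bash
python3 - <<'E'
from h import *
plan([.5212,.3665,.098],13.4)
C=viewer.get_calibration('wrist');snap('wrist','w7');np.save('c7.npy',C);print(telemetry.get_obs()['eef_pos'])
E
```

```text
shift [0.0037, -0.0011, 0.056] turn [0.13, 0.64, 0.03] | yaw now 13.43 pos [0.5184 0.3649 0.154 ] t 10.1 q6 0.1919175809384583
[0.5204947  0.36592089 0.15779986]
```

View pics/w7.png

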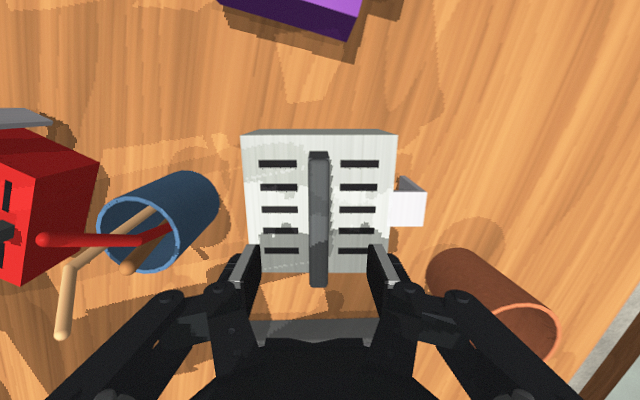

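```bash
python3 - <<'E'
from h import *
C=np.load('c7.npy',allow_pickle=True).item()
print([atz(C,p,.165).round(3) for p in [(62,335),(42,240)]]); plan([.5212,.3665,.098],13.4)
W=np.array([atz(C,p,.115)[:2] for p in [(310,157),(328,156),(328,286),(310,286)]]);print(W.round(4),W.mean(0))
E
```

```text
[array([0.383, 0.284, 0.165]), array([0.377, 0.348, 0.165])]
shift [0.0012, -0.0005, 0.0598] turn [0.06, 0.33, 0.07] | yaw now 13.47 pos [0.5205 0.3659 0.1578] t 10.15 q6 0.19142335485825765
[[0.5044 0.4137]
 [0.5153 0.417 ]
 [0.5392 0.3237]
 [0.5262 0.3205]] [0.52127541 0.36871343]
```

Clear. Descend and grip.

Call:
{"fn": "step_arm", "kwargs": {"plan": [[[0.0005,-0.001,0.03],[0,0,0]],[[0.0005,-0.001,0.0595],[0,0,0]],[[0.0005,-0.001,0.0595],[0,0,0]]]}}

```text
time_s: 10.45
eef_pos: [0.5212, 0.3675, 0.0995]
eef_rot: [0.001, 0.993, 0.118, -0.002]
wrist_force: [-0.5, 0.7, -0.8]
opening: 0.7
```

Call:
{"fn": "step_arm", "kwargs": {"plan": [[[0,0,0],[0,0,0]],[[0,0,0],[0,0,0]],[[0,0,0],[0,0,0]],[[0,0,0],[0,0,0]],[[0,0,0],[0,0,0]]], "fingers": 0}}

```text
time_s: 10.95
eef_pos: [0.5221, 0.3687, 0.103]
eef_rot: [-0.0, 0.993, 0.119, 0.0]
wrist_force: [-5.3, -1.4, 6.9]
opening: 0.147
```

```bash
python3 s.py
```

```text
shift [-0.004, 0.3214, 0.0179] turn [-0.01, -0.03, -35.15] | yaw now 13.65 pos [0.5221 0.3687 0.103 ] t 10.95 q6 0.1912046753772051
[-5.3 -1.4  6.9] [-0.29   0.806 -0.025] 0.147 q6 10.96 [-9.200e-01 -5.111e+01 -3.162e+01 -1.200e-01 -1.670e+00 -2.000e-02]
```

Call:
{"fn": "step_arm", "kwargs": {"plan": [[[0,0,-0.005],[0,0,0]],[[0,0,-0.015],[0,0,0]],[[0,0,-0.025],[0,0,0]],[[0,0,-0.03],[0,0,0]],[[0,0,-0.03],[0,0,0]]]}}

```text
time_s: 11.45
eef_pos: [0.523, 0.3688, 0.1324]
eef_rot: [-0.0, 0.993, 0.119, 0.001]
wrist_force: [0.3, 0.9, -3.9]
opening: 0.143
```

```bash
python3 s.py
```

```text
shift [-0.005, 0.3212, 0.0472] turn [0.02, -0.15, -35.16] | yaw now 13.64 pos [0.523  0.3688 0.1324] t 11.45 q6 0.19107658238150657
[ 0.3  0.9 -3.9] [ 0.055  0.017 -0.059] 0.143 q6 10.95 [  0.08 -56.43 -34.09  -0.     0.15   0.  ]
```

Call:
{"fn": "step_arm", "kwargs": {"plan": [[[0,0,-0.04],[0,0,0]],[[0,0,-0.085],[0,0,0]],[[0,0,-0.13],[0,0,0]],[[0,0,-0.17],[0,0,0]],[[0,0,-0.19],[0,0,0]]]}}

```text
time_s: 11.95
eef_pos: [0.5233, 0.369, 0.3257]
eef_rot: [-0.001, 0.993, 0.119, 0.003]
wrist_force: [0.9, -0.5, -2.8]
opening: 0.145
```

```bash
python3 - <<'E'
from h import *
plan([.594,.055,.32],15.8)
C=viewer.get_calibration('wrist');snap('wrist','w8');np.save('c8.npy',C);print(telemetry.get_obs()['eef_pos'])
snap('scene','s8')
a=cv2.imread('pics/s8.png');cv2.imwrite('pics/s8z.png',cv2.resize(a[80:310,220:520],None,fx=2.5,fy=2.5,interpolation=cv2.INTER_CUBIC))
E
```

```text
shift [-0.0053, 0.3218, 0.0053] turn [-0.06, -0.35, -2.16] | yaw now 13.64 pos [0.5233 0.369  0.3257] t 11.95 q6 0.19108740104745106
[0.52401025 0.36929132 0.32821252]
```

View pics/w8.png

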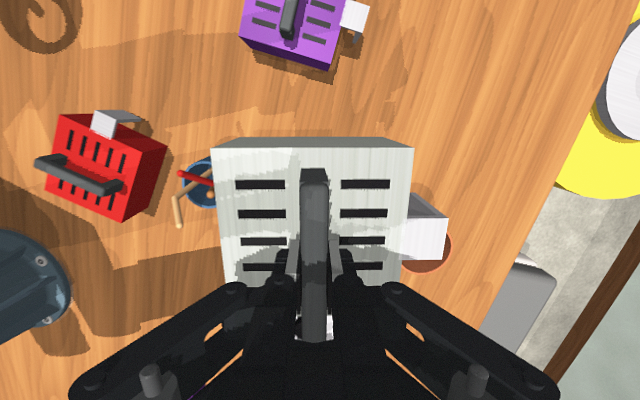

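View pics/s8z.png

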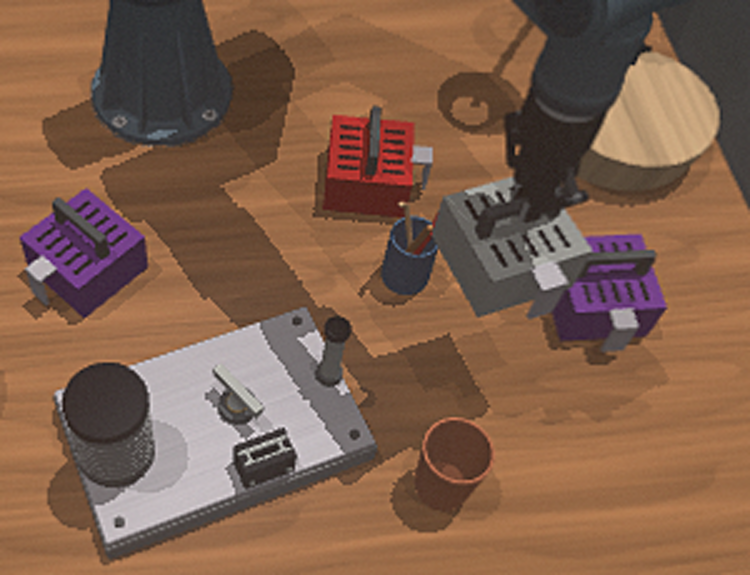

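```bash
python3 - <<'E'
from h import *
a=cv2.imread('pics/w8.png');cv2.imwrite('pics/w8z.png',cv2.resize(a[130:285,200:460],None,fx=3,fy=3,interpolation=cv2.INTER_CUBIC))
E
```

```text
(no output)
```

View pics/w8z.png

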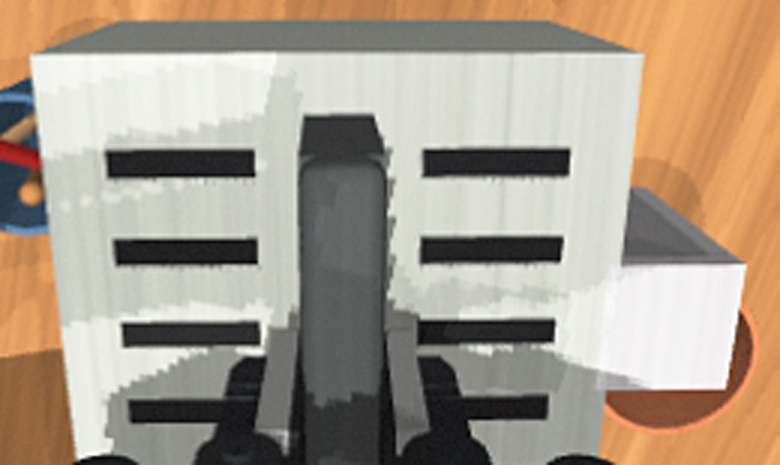

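```bash
python3 - <<'E'
from h import *
from scipy.optimize import least_squares
C=np.load('c8.npy',allow_pickle=True).item()
f=lambda p:np.array(p)/3+[200,130]-0.33
px=np.array([f(p) for p in [(33,54),(642,53),(745,263),(729,388)]])
L=np.array([[-.06,.06,0],[.06,.06,0],[.0875,.015,0],[.0875,-.015,0]])
tcp=np.array([.5233,.369,.3257])
def res(v):
    r=R.from_euler('z',v[3]); return (proj(C,r.apply(L)+v[:3])-px).ravel()
s=least_squares(res,[.523,.369,.297,np.radians(13.6)])
print(s.x[:3].round(4),np.degrees(s.x[3]),s.fun.round(2))
d=s.x[:3]-tcp; y=s.x[3]; print('guard rel tcp (guard frame)',d[0]*np.cos(y)+d[1]*np.sin(y),-d[0]*np.sin(y)+d[1]*np.cos(y),d[2])
# with rotation free
def res2(v):
    r=R.from_rotvec(v[3:]); return (proj(C,r.apply(L)+v[:3])-px).ravel()
s=least_squares(res2,[*s.x[:3],0,0,s.x[3]]);print(s.x[:3].round(4),np.degrees(s.x[3:]).round(2),s.fun.round(2))
E
```

```text
[0.5238 0.3674 0.2974] 13.824332018378554 [-0.03  0.24  0.19 -0.28  0.55  0.26 -0.77 -0.24]
guard rel tcp (guard frame) 9.438370222469963e-05 -0.0016797938334722328 -0.028292624012063117
[0.5249 0.3678 0.3018] [-4.4   3.53 13.34] [ 0.03  0.05  0.07 -0.08 -0.01 -0.16 -0.1   0.19]
```

```bash
python3 -c "
from h import *
plan([.5935,.0569,.32],15.6)"
```

```text
shift [-0.0058, 0.3199, 0.0048] turn [-0.07, -0.43, -1.96] | yaw now 13.64 pos [0.5237 0.3691 0.3253] t 12.05 q6 0.1911044040100317
```

Call:
{"fn": "step_arm", "kwargs": {"plan": [[[-0.0005,0.02,0],[0,0,0]],[[-0.001,0.055,0],[0,0,-0.5]],[[-0.002,0.1,0],[0,0,-1]],[[-0.003,0.145,0],[0,0,-1.5]],[[-0.004,0.19,0],[0,0,-2]]]}}

```text
time_s: 12.55
eef_pos: [0.5621, 0.1812, 0.3179]
eef_rot: [-0.0, 0.991, 0.136, -0.002]
wrist_force: [0.8, -0.4, -4.8]
opening: 0.148
```

Call:
{"fn": "step_arm", "kwargs": {"plan": [[[-0.001,0.045,0],[0,0,0]],[[-0.001,0.085,0],[0,0,0]],[[-0.0015,0.115,0],[0,0,0]],[[-0.0015,0.13,0],[0,0,0]],[[-0.0015,0.13,0],[0,0,0]]]}}

```text
time_s: 13.05
eef_pos: [0.5964, 0.0554, 0.3185]
eef_rot: [-0.0, 0.991, 0.135, -0.002]
wrist_force: [0.3, 0.4, -4.4]
opening: 0.149
```

```bash
python3 - <<'E'
from h import *
plan([.5935,.0569,.32],15.6)
C=viewer.get_calibration('wrist');snap('wrist','w9');np.save('c9.npy',C);plan([.5935,.0569,.32],15.6)
E
```

```text
shift [-0.0024, -0.0023, -0.0015] turn [-0.05, 0.18, -0.13] | yaw now 15.47 pos [0.5964 0.0554 0.3185] t 13.05 q6 -0.375190089869316
shift [-0.0025, -0.0007, -0.0011] turn [-0.1, 0.15, -0.05] | yaw now 15.55 pos [0.5961 0.0569 0.3189] t 13.1 q6 -0.37453955440142017
```

View pics/w9.png

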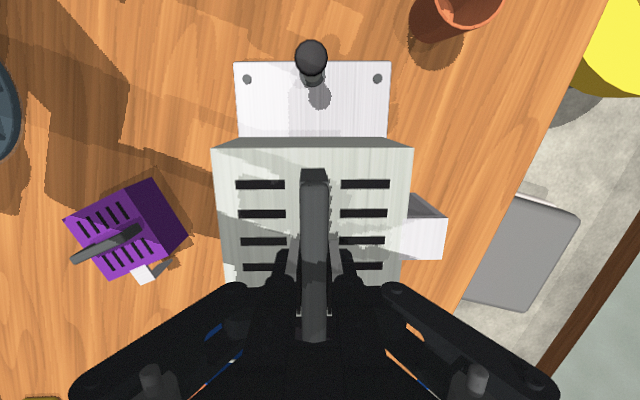

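Call:
{"fn": "step_arm", "kwargs": {"plan": [[[-0.0025,-0.0007,0.025],[0,0,0]],[[-0.0025,-0.0007,0.06],[0,0,0]],[[-0.0025,-0.0007,0.09],[0,0,0]],[[-0.0025,-0.0007,0.105],[0,0,0]],[[-0.0025,-0.0007,0.105],[0,0,0]]]}}

```text
time_s: 13.6
eef_pos: [0.592, 0.0587, 0.2127]
eef_rot: [-0.001, 0.991, 0.137, -0.003]
wrist_force: [-0.8, -0.1, -3.9]
opening: 0.146
```

Call:
{"fn": "step_arm", "kwargs": {"plan": [[[0,0,0],[0,0,0]],[[0,0,0],[0,0,0]]]}}

```text
time_s: 13.8
eef_pos: [0.5954, 0.0575, 0.2181]
eef_rot: [0.0, 0.991, 0.136, 0.002]
wrist_force: [0.7, 1.2, -3.4]
opening: 0.151
```

```bash
python3 - <<'E'
from h import *
plan([.5935,.0569,.212],15.6)
C=viewer.get_calibration('wrist');snap('wrist','w10');np.save('c10.npy',C);plan([.5935,.0569,.212],15.6)
snap('scene','s10')
a=cv2.imread('pics/s10.png');cv2.imwrite('pics/s10z.png',cv2.resize(a[180:310,230:390],None,fx=4.5,fy=4.5,interpolation=cv2.INTER_CUBIC))
E
```

```text
shift [-0.002, 0.0001, 0.0061] turn [0.07, -0.2, 0.06] | yaw now 15.66 pos [0.5954 0.0575 0.2181] t 13.8 q6 -0.37543089377331196
shift [-0.0019, -0.0, 0.006] turn [0.07, -0.2, 0.05] | yaw now 15.65 pos [0.5953 0.0574 0.218 ] t 13.85 q6 -0.3754596773609056
```

View pics/w10.png

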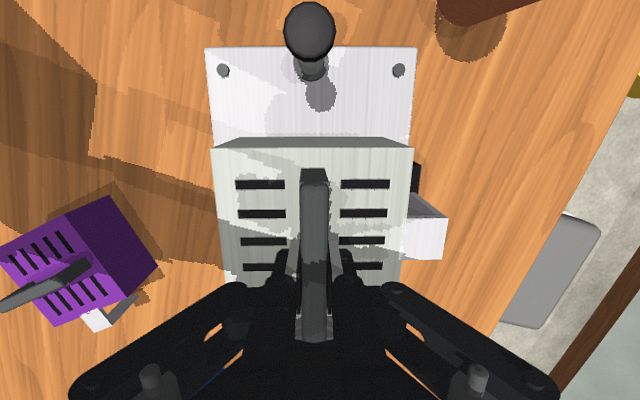

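View pics/s10z.png

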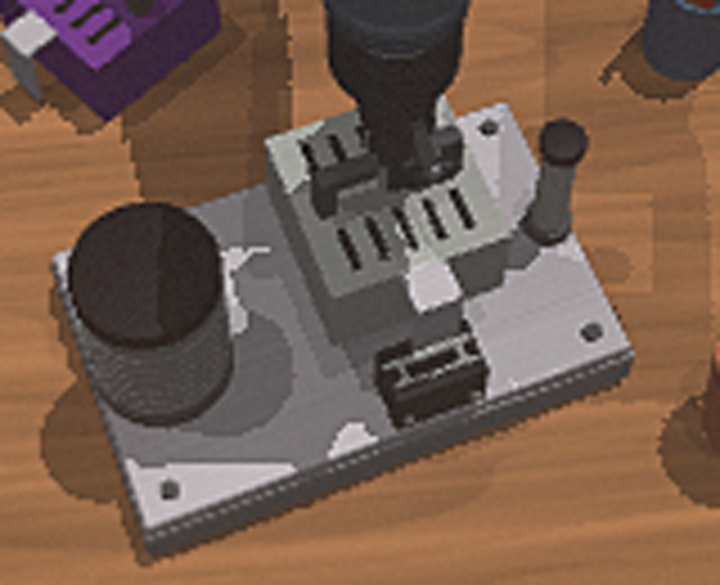

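```bash
cat > ov.py <<'E'
from h import *
import sys
C=viewer.get_calibration('scene')
def overlay(src,out,g,ztop,yaw,x0=230,y0=180,k=6,w=125,hh=110):
    a=cv2.imread(src)[y0:y0+hh,x0:x0+w]; a=cv2.resize(a,None,fx=k,fy=k,interpolation=cv2.INTER_CUBIC)
    def poly(L,o,yw,col):
        P=R.from_euler('z',yw,degrees=True).apply(L)+o
        q=(proj(C,P)-[x0,y0]+.5)*k-.5
        cv2.polylines(a,[np.round(q).astype(int)],True,col,1)
    r=lambda cx,cy,w,h:np.array([[cx-w/2,cy-h/2,0],[cx+w/2,cy-h/2,0],[cx+w/2,cy+h/2,0],[cx-w/2,cy+h/2,0]])
    poly(r(0,0,.12,.12),[*g,ztop],yaw,(0,0,255))
    poly(r(.074,0,.0275,.03),[*g,ztop],yaw,(0,0,255))
    poly(r(0,0,.038,.064),[.6758,.0783,.097],15.8,(0,255,0))
    poly(r(0,0,.009,.034),[.6758,.0783,.097],15.8,(0,255,0))
    poly(r(0,-.0325,.220,.355),[.594,.0552,.05],15.8,(0,255,0))
    cv2.imwrite(out,a)
E
python3 - <<'E'
from ov import *
t=np.array([.5953,.0575]); y=np.radians(15.8)
g=t-.0017*np.array([-np.sin(y),np.cos(y)]); print(g)
overlay('pics/s10.png','pics/ov10.png',g,.218-.0283,15.8)
E
```

```text
[0.59576288 0.05586423]
```

View pics/ov10.png

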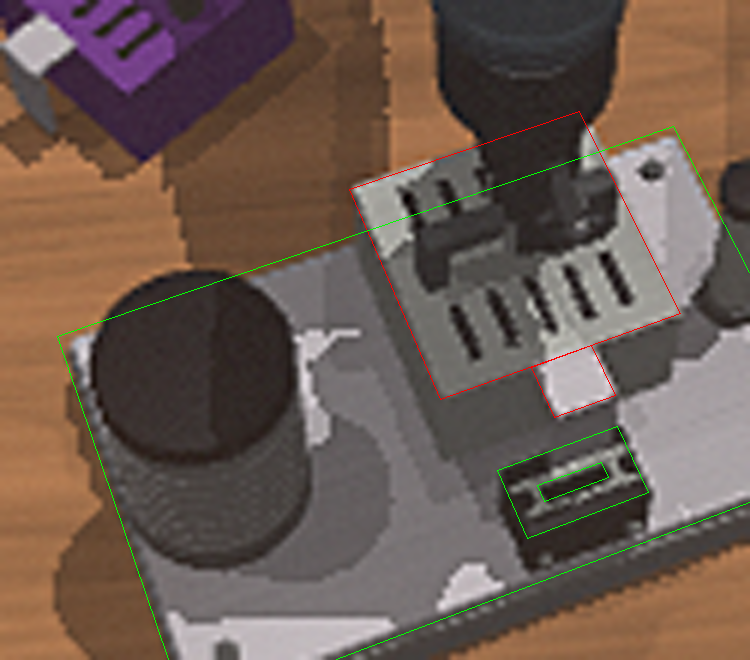

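```bash
python3 - <<'E'
from ov import *
t=np.array([.5953,.0575]); y=np.radians(15.8)
g=t-.0017*np.array([-np.sin(y),np.cos(y)])
overlay('pics/s10.png','pics/ov10b.png',g,.218-.0283,15.8,x0=305,y0=235,k=16,w=45,hh=42)
cv2.imwrite('pics/ov10c.png',cv2.resize(cv2.imread('pics/s10.png')[235:277,305:350],None,fx=16,fy=16,interpolation=cv2.INTER_CUBIC))
E
```

```text
(no output)
```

View pics/ov10b.png

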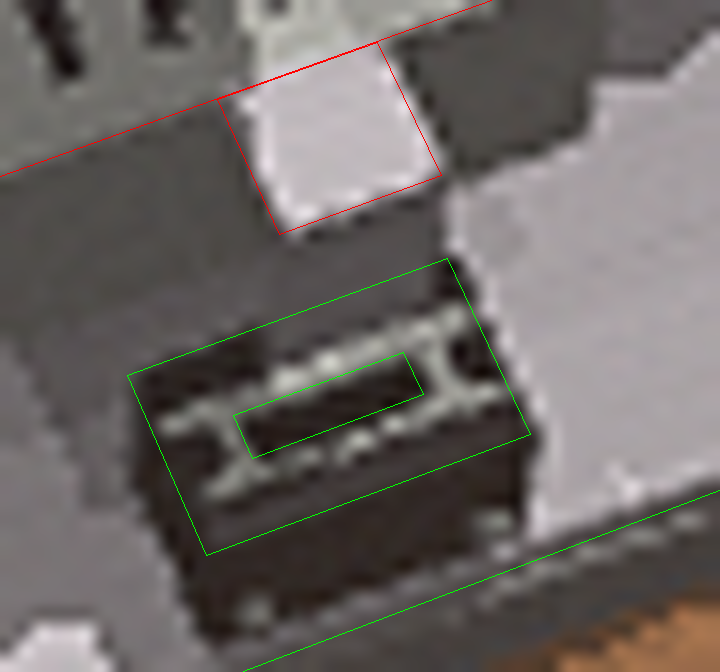

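View pics/ov10c.png

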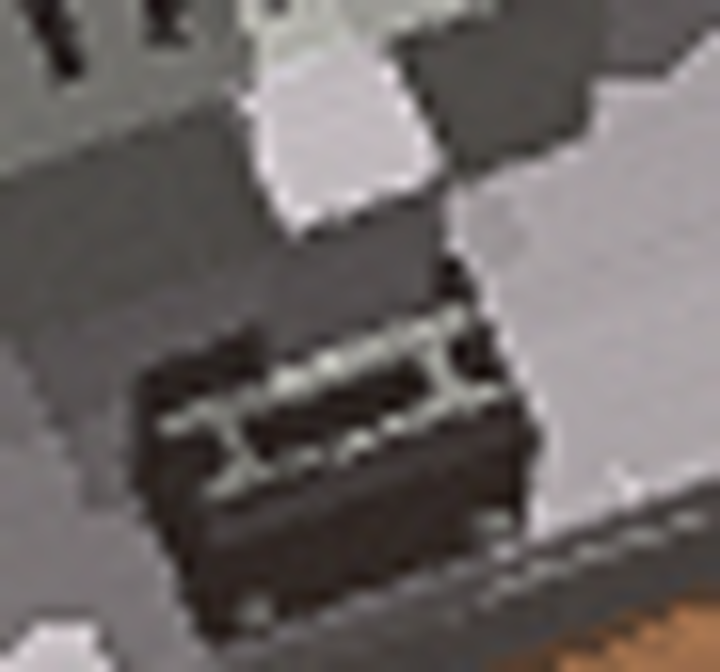

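Call:
{"fn": "step_arm", "kwargs": {"plan": [[[-0.001,0,0.01],[0,0,0]],[[-0.001,0,0.02],[0,0,0]],[[-0.001,0,0.026],[0,0,0]],[[-0.001,0,0.026],[0,0,0]],[[-0.001,0,0.026],[0,0,0]]]}}

```text
time_s: 14.4
eef_pos: [0.5929, 0.057, 0.1894]
eef_rot: [-0.0, 0.991, 0.136, -0.0]
wrist_force: [-1.0, -0.2, -3.2]
opening: 0.147
```

Call:
{"fn": "step_arm", "kwargs": {"plan": [[[0,0,0],[0,0,0]],[[0,0,0],[0,0,0]]]}}

```text
time_s: 14.6
eef_pos: [0.5934, 0.0569, 0.1903]
eef_rot: [0.0, 0.991, 0.136, 0.0]
wrist_force: [0.2, -0.1, -4.3]
opening: 0.147
```

```bash
python3 - <<'E'
from ov import *
plan([.594,.0573,.212],15.7)
o=telemetry.get_obs();print(o['wrist_force'],o['torque'])
snap('scene','s11')
t=o['eef_pos'][:2]; y=np.radians(15.8)
g=t-.0017*np.array([-np.sin(y),np.cos(y)])
overlay('pics/s11.png','pics/ov11.png',g,o['eef_pos'][2]-.0283,15.8,x0=290,y0=222,k=12,w=62,hh=48)
C=viewer.get_calibration('wrist');snap('wrist','w11')
E
```

```text
shift [0.0007, -0.0002, -0.0217] turn [0.02, -0.05, -0.06] | yaw now 15.64 pos [0.5934 0.0569 0.1903] t 14.6 q6 -0.3761880613920669
[ 0.21741481 -0.07696679 -4.31110542] [-0.00862065  0.04653969  0.0030361 ]
```

View pics/ov11.png

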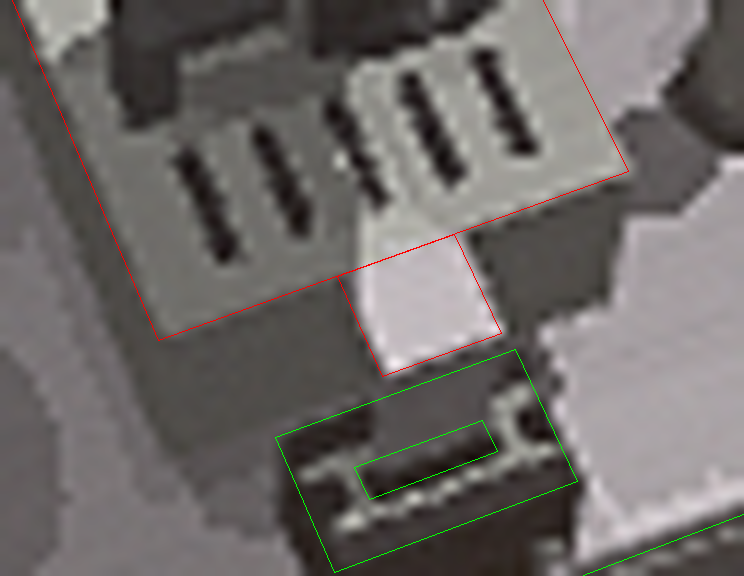

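View pics/w11.png

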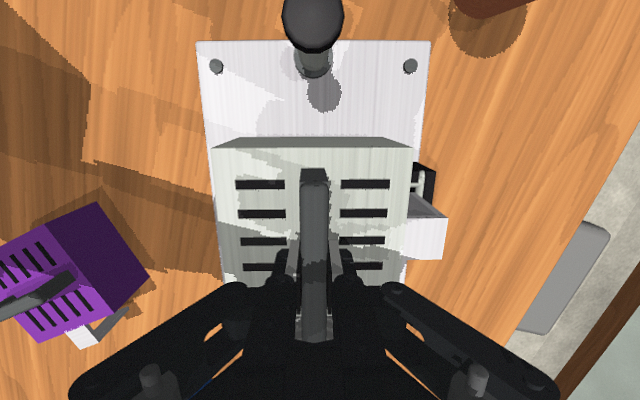

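```bash
python3 - <<'E'
from h import *
C=viewer.get_calibration('wrist')
y=np.radians(15.8);ex=np.array([np.cos(y),np.sin(y),0]);ey=np.array([-np.sin(y),np.cos(y),0])
S=np.array([.6758,.0783,.097])
x0,y0,k=380,140,9
a=cv2.imread('pics/w11.png')[y0:y0+65,x0:x0+80];a=cv2.resize(a,None,fx=k,fy=k,interpolation=cv2.INTER_CUBIC)
P=np.array([S+sx*.019*ex+sy*.032*ey for sx,sy in [(1,1),(1,-1),(-1,-1),(-1,1)]])
for Q,col in ((P,(0,255,0)),(np.array([S+sx*.0045*ex+sy*.017*ey for sx,sy in [(1,1),(1,-1),(-1,-1),(-1,1)]]),(0,255,0)),(P-[0,0,.047],(255,0,0))):
    q=(proj(C,Q)-[x0,y0]+.5)*k-.5; print(proj(C,Q).round(1).tolist()); cv2.polylines(a,[q.round().astype(int)],True,col,1)
cv2.imwrite('pics/w11z.png',a); print(C['origin'])
E
```

```text
[[435.7, 171.0], [426.4, 239.4], [385.3, 239.7], [391.2, 171.0]]
[[416.9, 188.1], [412.6, 224.5], [402.7, 224.5], [406.5, 188.1]]
[[416.2, 161.2], [409.6, 220.1], [374.6, 220.3], [378.7, 161.2]]
[0.57222438 0.13310741 0.32564053]
```

View pics/w11z.png

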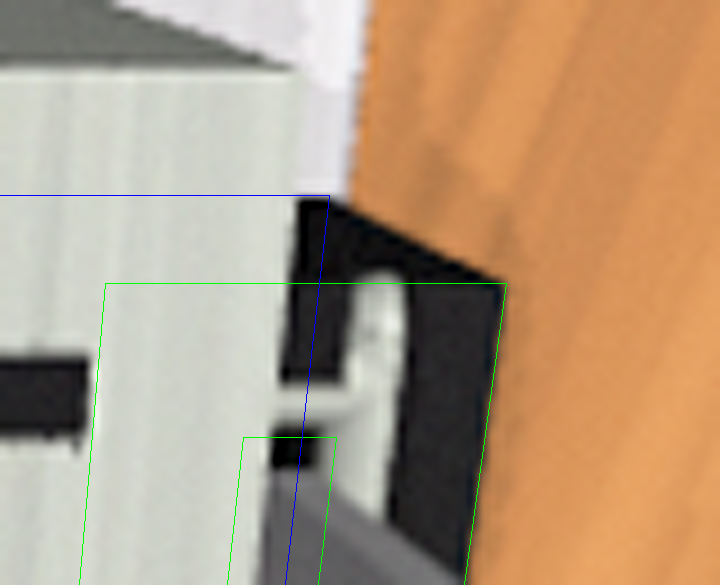

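Call:
{"fn": "step_arm", "kwargs": {"plan": [[[0.0004,-0.0003,0.003],[0,0,0]],[[0.0004,-0.0003,0.006],[0,0,0]],[[0.0004,-0.0003,0.009],[0,0,0]],[[0.0004,-0.0003,0.012],[0,0,0]],[[0.0004,-0.0003,0.012],[0,0,0]]]}}

```text
time_s: 15.2
eef_pos: [0.593, 0.0574, 0.177]
eef_rot: [-0.0, 0.991, 0.136, -0.001]
wrist_force: [0.2, 0.6, -3.4]
opening: 0.149
```

```bash
python3 s.py
```

```text
shift [0.0006, 0.0021, 0.092] turn [-0.05, 0.06, -33.17] | yaw now 15.63 pos [0.593  0.0574 0.177 ] t 15.2 q6 -0.37544685989313104
[ 0.2  0.6 -3.4] [ 0.014 -0.011  0.072] 0.149 q6 -21.51 [-4.000e-02 -5.077e+01 -3.558e+01 -1.000e-02 -9.000e-02  0.000e+00]
```

Call:
{"fn": "step_arm", "kwargs": {"plan": [[[0,0,0.003],[0,0,0]],[[0,0,0.006],[0,0,0]],[[0,0,0.009],[0,0,0]],[[0,0,0.012],[0,0,0]],[[0,0,0.014],[0,0,0]]]}}

```text
time_s: 15.7
eef_pos: [0.5932, 0.0574, 0.1634]
eef_rot: [-0.0, 0.991, 0.136, -0.0]
wrist_force: [0.9, -0.3, -4.2]
opening: 0.143
```

```bash
python3 s.py
```

```text
shift [0.0003, 0.002, 0.0784] turn [-0.02, 0.02, -33.16] | yaw now 15.64 pos [0.5932 0.0574 0.1634] t 15.7 q6 -0.3754542063226318
[ 0.9 -0.3 -4.2] [ 0.016  0.073 -0.036] 0.143 q6 -21.51 [ 0.000e+00 -5.090e+01 -3.496e+01  1.000e-02 -5.000e-02  0.000e+00]
```

Going smoothly; lower until it touches down.

Call:
{"fn": "step_arm", "kwargs": {"plan": [[[0,0,0.003],[0,0,0]],[[0,0,0.006],[0,0,0]],[[0,0,0.008],[0,0,0]],[[0,0,0.009],[0,0,0]],[[0,0,0.009],[0,0,0]]]}}

```text
time_s: 16.2
eef_pos: [0.5934, 0.0574, 0.1548]
eef_rot: [-0.0, 0.991, 0.136, -0.0]
wrist_force: [-0.6, 0.2, -3.0]
opening: 0.151
```

```bash
python3 s.py
```

```text
shift [0.0001, 0.002, 0.0698] turn [-0.0, 0.01, -33.16] | yaw now 15.64 pos [0.5934 0.0574 0.1548] t 16.2 q6 -0.3754489833415726
[-0.6  0.2 -3. ] [ 0.022  0.087 -0.009] 0.151 q6 -21.51 [ 4.000e-02 -5.033e+01 -3.428e+01  5.000e-02 -2.200e-01  0.000e+00]
```

Call:
{"fn": "step_arm", "kwargs": {"plan": [[[0,0,0.001],[0,0,0]],[[0,0,0.002],[0,0,0]],[[0,0,0.0025],[0,0,0]],[[0,0,0.0025],[0,0,0]]]}}

```text
time_s: 16.6
eef_pos: [0.5935, 0.0573, 0.1531]
eef_rot: [0.0, 0.991, 0.136, 0.0]
wrist_force: [-4.8, -0.5, 3.6]
opening: 0.147
```

```bash
python3 s.py
```

```text
shift [-0.0, 0.0019, 0.0681] turn [0.02, -0.01, -33.16] | yaw now 15.64 pos [0.5935 0.0573 0.1531] t 16.6 q6 -0.37547164609868205
[-4.8 -0.5  3.6] [-0.057  0.623 -0.009] 0.147 q6 -21.51 [ 2.000e-02 -4.699e+01 -3.323e+01  2.300e-01 -1.260e+00  1.000e-02]
```

Call:
{"fn": "step_arm", "kwargs": {"plan": [[[0,0,0],[0,0,0]],[[0,0,0],[0,0,0]],[[0,0,0],[0,0,0]],[[0,0,0],[0,0,0]]], "fingers": 60}}

```text
time_s: 17.0
eef_pos: [0.5936, 0.0574, 0.1524]
eef_rot: [0.0, 0.991, 0.136, 0.0]
wrist_force: [-0.6, 0.4, 0.4]
opening: 0.599
```

```bash
python3 s.py;python3 - <<'E'
from h import *
snap('wrist','w12');
E
```

```text
shift [-0.0002, 0.0019, 0.0674] turn [0.01, -0.03, -33.16] | yaw now 15.64 pos [0.5936 0.0574 0.1524] t 17.0 q6 -0.37544370697101903
[-0.6  0.4  0.4] [-0.045  0.046  0.023] 0.599 q6 -21.51 [-0.000e+00 -4.871e+01 -3.260e+01  0.000e+00 -1.000e-02 -0.000e+00]
```

View pics/w12.png

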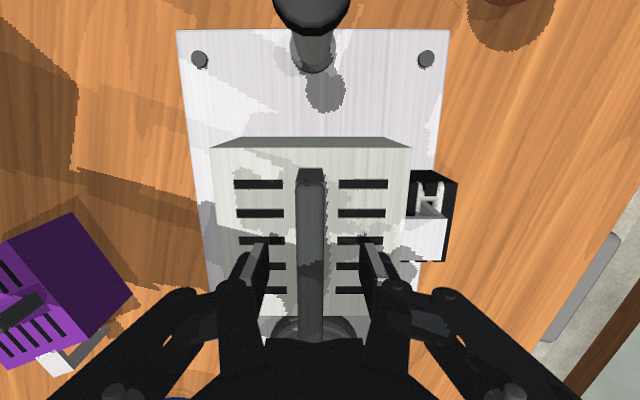

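Tongue is in the slot, the bracket at (425,240) sits on the switch, and the guard is released. Retreat and check.

Call:
{"fn": "step_arm", "kwargs": {"plan": [[[0,0,-0.02],[0,0,0]],[[0,0,-0.05],[0,0,0]],[[0,0,-0.09],[0,0,0]],[[0,0,-0.13],[0,0,0]],[[0,0,-0.17],[0,0,0]]]}}

```text
time_s: 17.55
eef_pos: [0.5932, 0.0574, 0.3239]
eef_rot: [-0.0, 0.991, 0.136, 0.0]
wrist_force: [1.7, -0.3, 0.7]
opening: 0.604
```

Call:
{"fn": "step_arm", "kwargs": {"plan": [[[-0.04,0,0],[0,0,0]],[[-0.08,0,0],[0,0,0]],[[-0.12,0,0],[0,0,0]],[[-0.14,0,0],[0,0,0]],[[-0.14,0,0],[0,0,0]]]}}

```text
time_s: 18.05
eef_pos: [0.4571, 0.0194, 0.3228]
eef_rot: [0.0, 0.991, 0.136, 0.0]
wrist_force: [-0.3, 0.6, 0.1]
opening: 0.597
```

```bash
python3 s.py;python3 - <<'E'
from ov import *
snap('scene','s13');snap('top','t13');C2=viewer.get_calibration('wrist');snap('wrist','w13')
overlay('pics/s13.png','pics/ov13.png',[.594,.0553],.124,15.8,x0=230,y0=180)
a=cv2.imread('pics/s13.png');cv2.imwrite('pics/s13z.png',cv2.resize(a[110:310,120:500],None,fx=2.1,fy=2.1,interpolation=cv2.INTER_CUBIC))
E
```

```text
shift [0.1414, 0.0018, 0.2379] turn [0.05, -0.04, -33.22] | yaw now 15.58 pos [0.4571 0.0194 0.3228] t 18.05 q6 -0.4899783731450462
[-0.3  0.6  0.1] [-0.063 -0.011  0.005] 0.597 q6 -28.07 [ -0.18 -29.99 -35.89  -0.11   0.28  -0.21]
```

View pics/ov13.png

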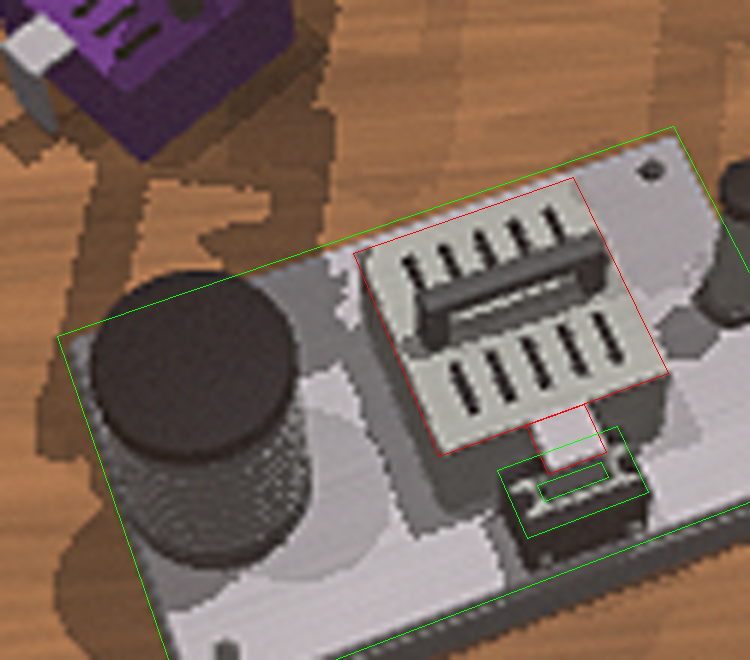

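View pics/s13z.png

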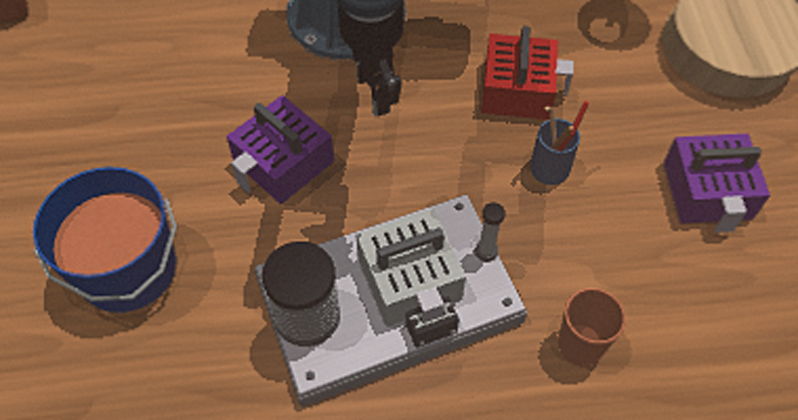

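View pics/w13.png

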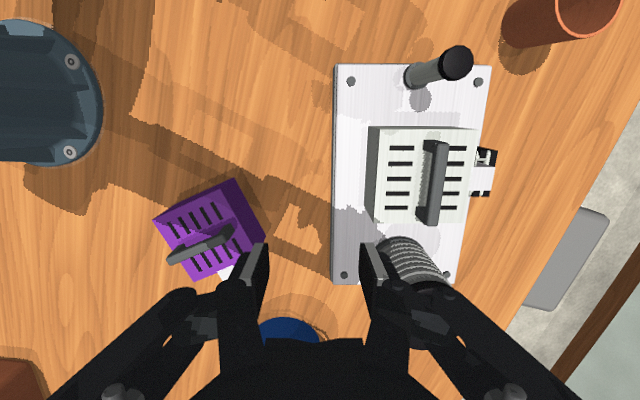

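```bash
python3 - <<'E'
from h import *
print(ticket.hand_in(), telemetry.get_obs()['time_s'])
E
```

```text
the job is handed in; nothing more can be done
the job is handed in; nothing more can be done
```

The filler plug is tightened, the bare-steel guard is seated over it with its tongue in the switch slot, and the job was handed in at about 18 s. No verdict was reported.

- **Plug:** I turned it about 105° clockwise in one grasp. The wrist torque rose from about 0.05 to 0.29 N m during the last 15° before the final 10°. That puts the tightening after the bite at an estimated 0.24 to 0.44 rad, below the 0.785 limit. The joint itself can't be read, so this is inferred from torque and angle. A picture after release showed the bar still where I had left it.
- **Guard:** I lifted it by its handle and carried it over the conduit stub. I then lowered it in small steps, with almost no sideways force as the tongue entered the slot. The weight reading eased from about 4 N to 3 N just before touchdown, consistent with the cam taking load. Touchdown came at tool height 0.153 m, exactly 50 mm above the height at which I had gripped it on the table.
- **Final pictures:** After release, the scene overlay matched the guard flat on the gearbox with the bracket over the slot. The bucket, tool jar and pot looked unmoved.
- **One disagreement:** Before the insertion the scene camera put the slot about 1.5 mm away from where the wrist camera did. I mostly followed the wrist camera, shifting about 0.5 mm towards the other.

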